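# Steady the anvil stand: pack and screw down its outrigger foot

### The arm

A 6-joint arm with a two-finger parallel gripper is mounted at the origin on the work surface. World frame = base frame: x ahead of the robot, y to its left, z up, the work surface at z = 0. Lengths are in mm, angles in rad, forces in N, time in s.
With the tool pointing down it reaches from about 275 to 750 mm from the base axis. Payload 10.2 kg.
Tool frame: the origin (TCP) lies at the very end of the fingers, on their centre line; the grasp point (between the pads) lies behind it (ctrl.grasp_offset is the z of the grasp point in the tool frame, in mm); z points along the fingers, y is the direction in which the jaws open and shut (so a half turn about z gives the same grasp; the last joint's range is limited). The gripper opens to 85 mm and grips with 20 to 120 N. Pads are 22 mm wide; open, the fingers measure 114 mm over their backs; the gripper's body (76 mm by 85 mm) begins 54 mm behind the grasp point. The pads swing forward as they close: fully open they stand 13 mm farther back than shut.
Start: joints at [0.964, 0.313, 1.498, -0, 1.331, -0.223], TCP at [196.597, 486.806, 203.294] pointing down, gripper open.
Joint ranges: [-2.94, 2.94], [-0.97, 2.17], [0.19, 2.56], [-1.23, 4.37], [0.02, 3.11], [-2.88, 2.88]. Speed limits (rad/s): [2.39, 2.39, 3.01, 3.14, 3.14, 3.14].

### API

Orientations are given as a unit quaternion [w, x, y, z].
In Python, from rig import ctrl, capture, job gives the robot as it stands. The module is installed in compiled form; this text tells all that it offers.
- The arm moves only by the tool move_arm, never from a script. Its argument "series" is a list of rows, each a list of 7 numbers: the turn, a rotation vector about the tool's x, y, z in rad, then the shift along the tool's x, y, z in cm, then the opening, from 0 (shut) to 1 (fully open). A call has 1 to 5 rows; each row is the pose to reach, as a shift and turn from the pose measured when the call began, along the tool's axes at that moment; what a row does not reach only later rows make up. A row lasts 1/12 s, in which the tool goes at most 41.7 mm and 7.16 degrees, less where a joint would pass 70% of its speed; a pose out of reach is approached as far as the arm can. A call with a gripper value outside its range is refused whole. The fingers move at their own pace and stop on an object; "grip_force" is the grip in N (left out, the last holds). Time passes only in rows, so rows that repeat a pose let the fingers close. It gives the time, the measured TCP pose, the force and the opening at its end, in the units of the state.
- ctrl.sense(): the state, without advancing time (a new reading comes with each control period).
- capture(name): name is "side" or "top"; returns a dict with "frame" (480x640x3 uint8, red, green, blue), "mtx" (3x3 intrinsics, pixels), "R" (3x3) and "t" (3): a world point X has camera coordinates R X + t. Camera axes: x right, y down, z forward; pixel columns grow to the right and rows downward; lengths in mm; the calibration is good to about 2 mm. A picture is of the moment at which its call begins. There is no depth.
- job.finish_job(): hands the job in, once; it reports no verdict.
The state is a dict: "time_s": time; "joints": joint angles; "dq": joint speeds; "tau": joint torques, N m; "eef_pos": TCP position; "ee_rot": TCP orientation; "force": force on the tool from outside, world axes, zero at the start; "wrist_torque": the same for the moment, N m; "grip_width": opening from 0.0 (shut) to 1.0 (fully open).
Only numpy, scipy, OpenCV 4.12 (cv2) and the standard library are available. Lean on these libraries where they do the work, as an engineer would, in place of code of your own. Each camera call takes 0.05 s, during which the arm holds its last target.

### The job

The brass foot on the outrigger of the anvil stand hangs in the air: slide the steel packing plate along the bench until its yellow spot is centred under the foot, then turn the red T-handle clockwise until the foot just takes up contact with the plate and nips it lightly. Feel for the touch and do not strain the screw or shove the plate about afterwards; leave the plate flat on the bench and the other things on the bench where they are.

Things in the scene. Friction and masses are not known exactly. Their poses are not given: they have to be found in the camera images.
- stand: dark steel stand with a bench anvil, fixed. Origin on the bench under the middle of its frame (250 x 170 mm, tray 89 mm high, anvil 155 mm high, horn reaching 150 mm to -x), z up. A 34 mm wide arm, 54 to 70 mm above the bench, runs out along its -y to a boss 190 mm from the origin, with the T-handle on top and the foot below. Nothing stands on the bench under the arm past y = -74 mm
- foot_axis (a point): point on the bench exactly below the centre of foot and handle; axes as the stand's. The foot is a brass disc, 40 mm across, with a rubber cushion above it; at the start its underside is 10.5 to 17 mm above the bench. It goes up and down without turning. The plate can come in under it from the end of the arm (plate's x along the stand's +y, tab outside), the tab then clear of everything, or from a side
- handle (a point): centre of the red T-handle's bar, 113 mm above the bench on the foot's axis. Bar 80 mm long (this point's x), 12 mm wide (y), 18 mm high, on a neck 12 mm thick; 19 mm free below the bar down to a flange of 28 mm diameter. Pinch it across its width from above. Clockwise seen from above (yaw falls) lowers the foot 24 mm per turn, 3.8 mm per rad; the handle stays at its height
- boss (a point): top centre of the threaded boss (42 mm diameter, 54 to 80 mm high) under the handle. The thread drags with about 0.10 N m either way and stays where it is left. Foot pressure adds about 0.0038 N m per N, pushing the handle back anticlockwise: a lasting change of the moment in the hand from its steady value shows the touch. Past it the pressure climbs 10 to 15 N per mm of foot travel, about 5 N per 0.1 rad
- plate: loose steel packing plate, 170 x 56 mm, 8 mm thick, 0.5 kg or so, lying flat on the bench. Origin on its underside below the centre of a yellow spot of 46 mm diameter; x is the long axis: the plate reaches from x = -140 mm to x = +30 mm, y is across, z up. A green upright pull tab stands at x = -120 mm
- spot (a point): centre of the yellow spot on the plate's upper face, 8 mm above its underside; axes as the plate's
- tab (a point): point on the green pull tab, 31 mm above the plate's underside, at x = -120 mm of the plate. The tab is 34 mm long along the plate's x, 12 mm thick along the plate's y, its top 50 mm above the bench; pinch it across its thickness from above
- hammer: hammer with a wooden handle, lying, 280 mm long; origin on the bench near its middle: leave it alone
- brush: brush, lying on the bench: leave it alone
- horseshoe: dark horseshoe, 122 mm wide, 12 mm thick, lying on the bench; origin at the middle of its arc: leave it alone
- nail_bucket: small open metal bucket, 110 mm wide, 110 mm high; origin under its middle: leave it alone
- punch: steel punch with a brass end, 120 mm long, lying: leave it alone
- oil_can: blue can, 60 mm wide, 130 mm high: leave it alone
- offcut_tray: dark steel tray 160 x 240 mm, 45 mm high: leave it alone
There are look-alikes about, which are no part of the job. Leave any brown look-alike of the plate alone.

How it is judged:
By the outcome, as a careful person would: the job done as asked, in the order asked, and still so for the second after the job is handed in, with the robot touching nothing.
It also fails if it takes over 67 s, if anything falls off the work surface, if the arm or the gripper's body presses on something with over 40 N, if the wrist force passes 120 N, or if a joint passes its speed limit or range.

## Working session

There is one attempt and no reset: what is moved stays moved. The work goes in short steps, Python scripts to look and compute and a tool call to move; the robot and the scene stay as the last step left them, time stands still between calls to the robot, and variables do not carry over. Pictures are saved under pics/ and viewed, and the job is handed in when it is done.

Besides the shell and the picture viewer there is one more tool, called after "Call:" as name(argument=value, ...), one argument or row to a line, values as JSON. move_arm: Moves the arm, as the interface text tells. Its arguments: {"type":"object","properties":{"series":{"type":"array","items":{"type":"array","items":{"type":"number"}}},"grip_force":{"type":"number"}},"required":["series"]}

```bash
mkdir -p pics; ls
python3 - <<'E'
from rig import ctrl,capture,job
import cv2
for n in ("top","side"):
    c=capture(n); cv2.imwrite(f"pics/{n}0.png",c["frame"][:,:,::-1]); print(n,c["mtx"],c["R"],c["t"])
print(ctrl.sense(),ctrl.grasp_offset)
E
```

```text
pics
top [[485.12405968   0.         317.39702204]
 [  0.         485.12405968 243.2623777 ]
 [  0.           0.           1.        ]] [[-0.0073645  -0.99976392 -0.02044174]
 [-0.99101584  0.01002698 -0.13336814]
 [ 0.13354163  0.0192759  -0.99085573]] [  40.00811097  537.30718452 1114.39996276]
side [[505.34391818   0.         330.32278312]
 [  0.         505.34391818 237.87848348]
 [  0.           0.           1.        ]] [[ 0.8114276  -0.58442212  0.00600287]
 [-0.36943398 -0.52083689 -0.76957616]
 [ 0.45288385  0.62223767 -0.63852682]] [-428.99473515  279.0608489  1061.15683919]
{'time_s': 0.1, 'joints': array([ 9.63628500e-01,  3.13373659e-01,  1.49832221e+00, -3.02100580e-05,
        1.33102685e+00, -2.23410023e-01]), 'dq': array([-0.00057871, -0.00170375, -0.00277178, -0.00215002,  0.00087802,
        0.00044788]), 'tau': array([ 7.61763022e-04, -4.12904263e+01, -2.60144305e+01, -2.33014698e-04,
        2.96881029e-03,  3.72460249e-05]), 'eef_pos': array([196.43880036, 486.58917509, 202.8174034 ]), 'ee_rot': array([-2.14541993e-04,  1.90700090e-01,  9.81648183e-01, -5.22926037e-04]), 'force': array([-0.24046382, -0.19370565, -0.90397143]), 'wrist_torque': array([-0.04227526,  0.0180622 ,  0.0207925 ]), 'grip_width': 1.0012462172775307} -18.700000000000003
```

View pics/top0.png

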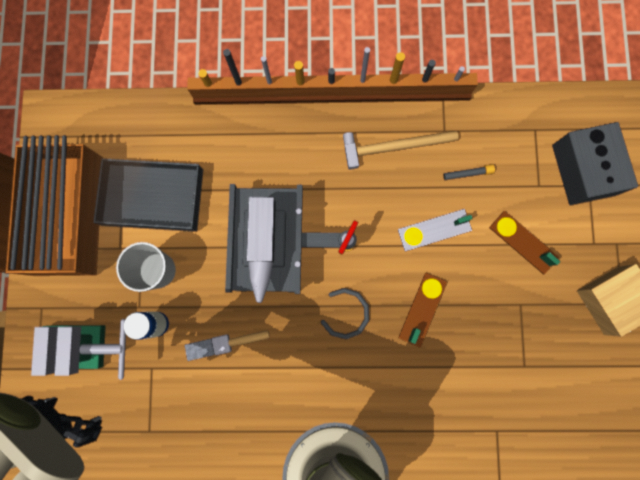

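View pics/side0.png

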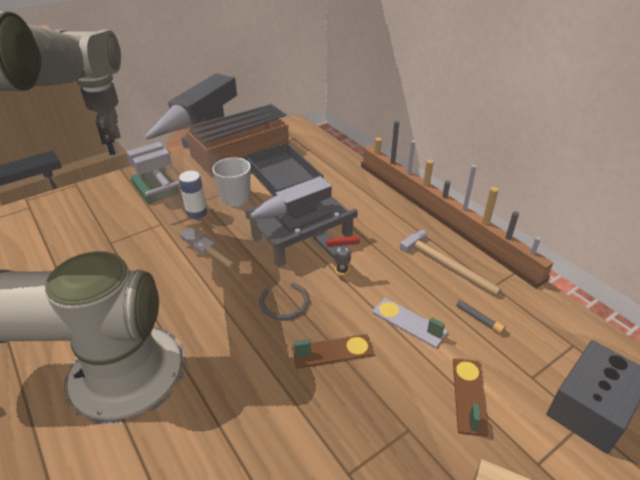

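The top view shows the grey plate at about (435,230), with its spot at (414,236) and tab at (463,220). The red handle is at (348,238), and two brown look-alikes lie nearby. Next I'll measure these.

```bash
cat > h.py <<'E'
from rig import ctrl,capture,job
import cv2,numpy as np
def ray(c,u,v,z):
    d=c["R"].T@np.linalg.inv(c["mtx"])@np.array([u,v,1.]); o=-c["R"].T@c["t"]
    return o+d*(z-o[2])/d[2]
def proj(c,X):
    p=c["mtx"]@(c["R"]@np.array(X,float)+c["t"]); return p[:2]/p[2]
def blobs(m,mn=15):
    n,l,s,ce=cv2.connectedComponentsWithStats(m.astype(np.uint8)); 
    return [(ce[i],s[i,4],l==i) for i in range(1,n) if s[i,4]>=mn]
def masks(f):
    h=cv2.cvtColor(f,cv2.COLOR_RGB2HSV); H,S,V=[h[...,i].astype(int) for i in range(3)]
    return dict(yellow=(H>=23)&(H<=33)&(S>180)&(V>150), red=((H<5)|(H>174))&(S>190)&(V>100),
      green=(H>60)&(H<95)&(S>70)&(V<140), grey=(S<60)&(V>100))
def save(c,n,crop=None,k=1):
    f=c["frame"][:,:,::-1]
    if crop: x0,y0,x1,y1=crop; f=f[y0:y1,x0:x1]
    cv2.imwrite("pics/"+n,cv2.resize(f,None,fx=k,fy=k,interpolation=cv2.INTER_CUBIC))
E
python3 - <<'E'
from h import *
for n in("top","side"):
    c=capture(n); m=masks(c["frame"])
    for k,z in(("yellow",8),("red",113),("green",31),("grey",8)):
        for ce,a,mm in blobs(m[k],30):
            if n=="side" and k=="grey": continue
            r=cv2.minAreaRect(np.argwhere(mm)[:,::-1].astype(np.float32))
            P=ray(c,*ce,z)
            if P[0]<250 or P[0]>700 or a>4000: continue
            b=cv2.boxPoints(r); L=[ray(c,*q,z)[:2].round(0) for q in b]
            print(n,k,ce.round(1),a,P.round(1),np.array(L).astype(int).tolist())
    save(c,n+"z.png",(300,170,520,300) if n=="top" else (240,160,480,360),3.3 if n=="top" else 3)
E
```

```text
top yellow [506.3 226.4] 299 [ 578.1 -422.3    8. ] [[601, -401], [601, -447], [557, -444], [557, -399]]
top yellow [413. 236.] 240 [ 557.  -196.3    8. ] [[577, -178], [576, -216], [537, -215], [538, -176]]
top yellow [431.6 288.1] 315 [ 430.5 -236.2    8. ] [[452, -214], [452, -260], [407, -258], [407, -213]]
top red [347.7 237. ] 157 [540.6 -33.4 113. ] [[509, -11], [577, -46], [572, -56], [504, -21]]
top green [462.9 219.4] 79 [ 592.2 -312.    31. ] [[592, -291], [605, -330], [593, -334], [580, -294]]
top green [549.7 258.6] 135 [ 496.4 -510.3   31. ] [[500, -488], [517, -503], [492, -532], [475, -517]]
top green [ 91.9 334.4] 410 [327.9 566.2  31. ] [[348, 593], [347, 541], [308, 539], [308, 591]]
top green [414.5 335.3] 96 [ 321.1 -187.7   31. ] [[309, -174], [339, -187], [333, -201], [303, -188]]
top green [ 90.  361.3] 318 [266.2 567.4  31. ] [[281, 596], [280, 540], [251, 538], [251, 595]]
top grey [259. 242.] 2386 [545.9 178.2   8. ] [[403, 216], [665, 209], [662, 142], [399, 151]]
top grey [298.3 210.7] 39 [622.7  82.2   8. ] [[622, 93], [633, 82], [623, 72], [612, 83]]
to
[... 350 characters left out ...]
48, 409], [429, 405], [430, 524]]
top grey [296.2 263.4] 55 [492.8  87.5   8. ] [[504, 95], [503, 78], [484, 78], [484, 95]]
top grey [  2.  289.9] 96 [434.9 804.    8. ] [[387, 808], [476, 807], [475, 795], [385, 796]]
top grey [122.7 337.9] 1203 [318.2 502.7   8. ] [[290, 608], [420, 522], [350, 417], [222, 504]]
top grey [ 39.8 350.8] 725 [289.1 700.8   8. ] [[233, 719], [350, 720], [347, 683], [231, 683]]
top grey [ 62.8 350.7] 762 [288.9 645.4   8. ] [[233, 664], [349, 664], [346, 626], [231, 627]]
top grey [220.5 344.7] 278 [300.9 267.7   8. ] [[317, 291], [325, 253], [285, 244], [278, 282]]
top grey [194.9 351.2] 287 [286.1 328.4   8. ] [[302, 355], [312, 304], [275, 295], [265, 346]]
```

View pics/topz.png

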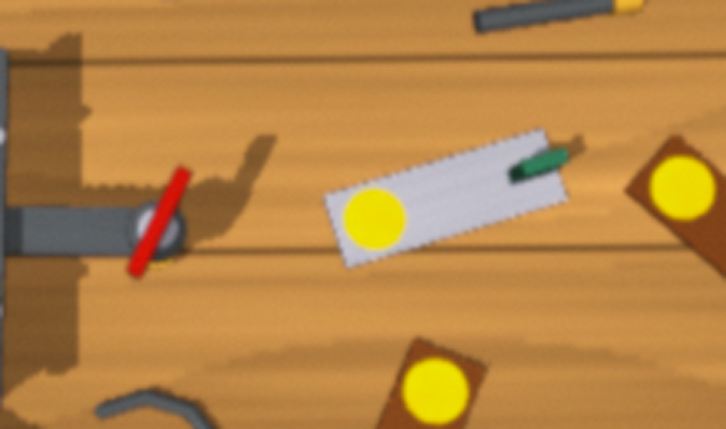

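View pics/sidez.png

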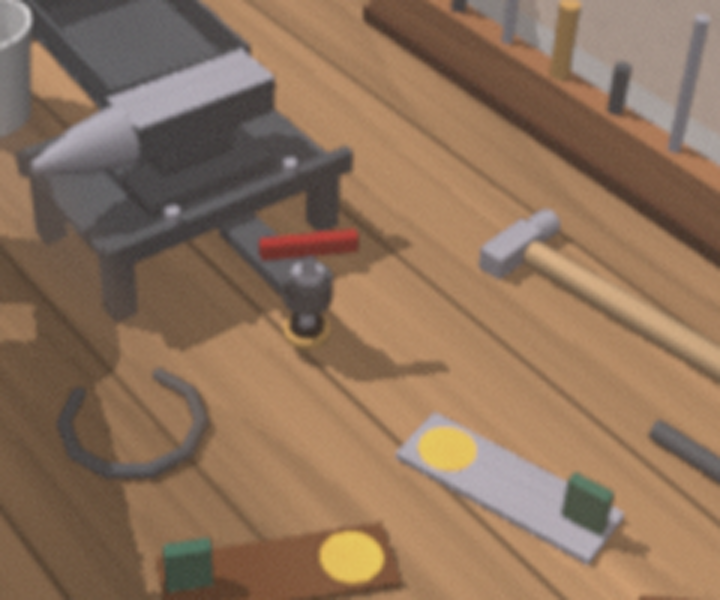

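The crops show the spot, tab and handle clearly in both views. Now I'll add the side view with looser masks.

Run:
```python
from h import *
c=capture("side"); h=cv2.cvtColor(c["frame"],cv2.COLOR_RGB2HSV); H,S,V=[h[...,i].astype(int) for i in range(3)]
print(h[310,389],h[241,342],h[328,436])
M=dict(yellow=((H>=20)&(H<=33)&(S>140)&(V>150),8),red=(((H<6)|(H>172))&(S>150)&(V>90),113),green=((H>60)&(H<95)&(S>60)&(V<140),31))
for k,(m,z) in M.items():
    for ce,a,mm in blobs(m,40):
        P=ray(c,*ce,z)
        if not(250<P[0]<700 and P[1]<100): continue
        (cx,cy),(w,hh),an=cv2.minAreaRect(np.argwhere(mm)[:,::-1].astype(np.float32))
        b=cv2.boxPoints(((cx,cy),(w,hh),an))
        print(k,ce.round(1),a,P.round(1),[ray(c,*q,z)[:2].round().astype(int).tolist() for q in b])
# top: loosened
c=capture("top"); m=masks(c["frame"])
h=cv2.cvtColor(c["frame"],cv2.COLOR_RGB2HSV); H,S,V=[h[...,i].astype(int) for i in range(3)]
for k,(mk,z) in dict(yellow=((H>=22)&(H<=33)&(S>130)&(V>170),8),red=(((H<6)|(H>172))&(S>150)&(V>90),118)).items():
    for ce,a,mm in blobs(mk,40):
        P=ray(c,*ce,z)
        if 250<P[0]<700 and P[1]<100: print("top",k,ce.round(1),a,P.round(1),[ray(c,*q,z)[:2].round().astype(int).tolist() for q in cv2.boxPoints(cv2.minAreaRect(np.argwhere(mm)[:,::-1].astype(np.float32)))])
# plate corners from silhouette
g=((S<60)&(V>100))|m["yellow"]|m["green"]
g[:, :395]=0;g[:,480:]=0;g[:200]=0;g[262:]=0
b=max(blobs(cv2.morphologyEx(g.astype(np.uint8),cv2.MORPH_OPEN,np.ones((3,3)))),key=lambda q:q[1])
r=cv2.boxPoints(cv2.minAreaRect(np.argwhere(b[2])[:,::-1].astype(np.float32)))
print([ray(c,*q,8)[:2].round(1).tolist() for q in r])
# arm edges: rows of dark arm columns
print("boss pred",proj(c,[540,-33,80]))
```

```text
[ 22 149 228] [  3 159 133] [45 47 86]
yellow [388.7 309.3] 163 [ 558. -194.    8.] [[554, -171], [585, -193], [562, -219], [532, -197]]
yellow [356.8 345.2] 273 [ 432.  -233.4    8. ] [[428, -203], [464, -229], [437, -263], [402, -238]]
yellow [467.3 370.5] 314 [ 579.5 -419.8    8. ] [[578, -392], [614, -418], [582, -447], [546, -422]]
red [342.9 240.4] 178 [544.3 -29.1 113. ] [[517, -1], [584, -37], [570, -57], [504, -21]]
green [301.3 342.7] 45 [ 327.3 -173.1   31. ] [[316, -164], [344, -176], [340, -184], [313, -172]]
green [476.  411.5] 49 [ 507.2 -502.2   31. ] [[513, -490], [520, -493], [501, -514], [495, -511]]
top yellow [506.4 226.5] 313 [ 577.9 -422.5    8. ] [[601, -401], [601, -447], [554, -444], [555, -399]]
top yellow [413.  235.9] 267 [ 557.2 -196.3    8. ] [[558, -166], [588, -196], [555, -226], [526, -196]]
top yellow [431.5 288.1] 329 [ 430.6 -236.2    8. ] [[455, -214], [455, -260], [407, -258], [407, -213]]
top red [347.8 237.1] 172 [539.7 -33.3 118. ] [[508, -11], [577, -46], [572, -57], [503, -21]]
[[574.4, -159.5], [626.9, -330.3], [572.1, -344.5], [520.1, -174.7]]
boss pred [346.93920653 239.38627387]
```

```bash
cat >> h.py <<'E'
from scipy.spatial.transform import Rotation as Ro
def go(x,y,z,phi):
    s=ctrl.sense(); q=s["ee_rot"]; R=Ro.from_quat([q[1],q[2],q[3],q[0]])
    # target: z down, tool y at angle phi
    yv=np.array([np.cos(phi),np.sin(phi),0]); zv=np.array([0,0,-1.]); xv=np.cross(yv,zv)
    T=Ro.from_matrix(np.array([xv,yv,zv]).T)
    rv=(R.inv()*T).as_rotvec(); sh=R.inv().apply(np.array([x,y,z])-s["eef_pos"])/10
    Y=R.as_matrix()[:,1]
    print("t",round(s["time_s"],2),"pos",s["eef_pos"].round(1),"phi",round(np.arctan2(Y[1],Y[0]),3),"F",s["force"].round(1),"M",s["wrist_torque"].round(3),"g",round(s["grip_width"],3),"q6",s["joints"][5].round(2))
    print("turn",rv.round(3),"shift cm",sh.round(2))
E
python3 - <<'E'
from h import *
go(593,-310,150,0.297)
c=capture("side"); h=cv2.cvtColor(c["frame"],cv2.COLOR_RGB2HSV)
save(c,"foot.png",(310,220,380,290),8)
for v in range(262,278): print(v,[tuple(int(a) for a in h[v,u]) for u in range(332,352,2)])
E
```

```text
t 0.3 pos [196.5 486.7 203.1] phi 1.187 F [-0.1 -0.6 -0. ] M [-0.03   0.037  0.032] g 0.999 q6 -0.22
turn [-0.    0.    0.89] shift cm [-66.59 -59.03   5.33]
262 [(14, 110, 128), (14, 105, 114), (15, 63, 81), (8, 37, 76), (7, 30, 76), (3, 31, 75), (12, 34, 75), (11, 39, 72), (11, 60, 85), (14, 109, 159)]
263 [(14, 108, 153), (14, 108, 120), (13, 88, 102), (13, 41, 74), (11, 37, 75), (8, 37, 75), (10, 42, 73), (13, 49, 73), (13, 86, 95), (14, 108, 153)]
264 [(14, 110, 170), (14, 106, 128), (15, 103, 111), (13, 50, 72), (10, 30, 77), (0, 22, 82), (8, 36, 79), (13, 71, 75), (14, 102, 112), (14, 109, 131)]
265 [(14, 110, 179), (15, 110, 139), (15, 105, 114), (12, 60, 64), (0, 20, 91), (0, 15, 99), (0, 21, 87), (11, 80, 70), (14, 111, 120), (14, 112, 121)]
266 [(14, 110, 174), (15, 115, 169), (16, 111, 126), (14, 59, 65), (171, 18, 98), (170, 14, 109), (175, 17, 91), (11, 81, 66), (15, 110, 116), (14, 103, 126)]
267 [(14, 110, 160), (15, 119, 190), (17, 113, 138), (9, 50, 66), (171, 18, 98), (173, 19, 110), (176, 19, 92), (12, 89, 63), (16, 115, 115), (15, 111, 126)]
268 [(15, 109, 138), 
[... 892 characters left out ...]
8, 136), (16, 121, 122), (14, 106, 125)]
274 [(14, 111, 179), (15, 110, 176), (15, 121, 156), (17, 128, 159), (17, 127, 168), (17, 130, 165), (17, 128, 137), (16, 125, 129), (16, 113, 115), (14, 108, 128)]
275 [(14, 110, 181), (14, 109, 180), (15, 114, 168), (16, 120, 136), (17, 126, 134), (17, 125, 137), (17, 121, 131), (16, 120, 125), (14, 111, 122), (13, 108, 125)]
276 [(14, 110, 176), (14, 111, 181), (14, 110, 176), (15, 109, 136), (16, 116, 110), (16, 118, 119), (16, 117, 126), (15, 110, 127), (14, 110, 125), (13, 105, 126)]
277 [(14, 112, 173), (14, 109, 177), (14, 110, 178), (15, 112, 150), (15, 108, 106), (15, 112, 105), (15, 106, 125), (14, 107, 129), (14, 107, 129), (14, 107, 126)]
```

View pics/foot.png

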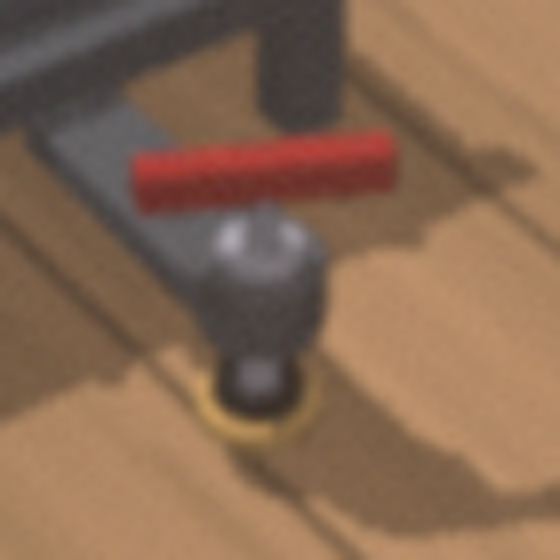

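The foot's brass ring is centred at about u=342.4 in the side view, with its lower edge at v≈275. I'll check that against the axis estimates while the arm starts moving.

Run:
```python
from h import *
c=capture("side"); t=capture("top")
for X in((540,-33),(541,-32),(543,-30),(542,-33)):
  print(X,"foot z14",proj(c,X+(16,)).round(1),"hdl",proj(c,X+(115,)).round(1),"boss",proj(c,X+(80,)).round(1),"| top hdl",proj(t,X+(120,)).round(1),"boss",proj(t,X+(80,)).round(1))
  a=np.linspace(0,6.28,60)
  for z in (12,15):
    P=np.array([proj(c,(X[0]+20*np.cos(q),X[1]+20*np.sin(q),z)) for q in a]); print("   foot under",z,P.min(0).round(1),P.max(0).round(1))
```

```text
(540, -33) foot z14 [341.6 271.3] hdl [342.5 241.3] boss [342.2 252.3] | top hdl [347.7 236.8] boss [346.9 239.4]
   foot under 12 [333.7 267.1] [349.5 278. ]
   foot under 15 [333.7 266.2] [349.6 277.2]
(541, -32) foot z14 [341.7 271. ] hdl [342.6 240.9] boss [342.3 251.9] | top hdl [347.2 236.4] boss [346.5 239. ]
   foot under 12 [333.8 266.7] [349.6 277.6]
   foot under 15 [333.8 265.9] [349.6 276.8]
(543, -30) foot z14 [341.9 270.2] hdl [342.7 240.2] boss [342.4 251.2] | top hdl [346.3 235.5] boss [345.6 238.1]
   foot under 12 [334. 266.] [349.7 276.9]
   foot under 15 [334.  265.1] [349.8 276. ]
(542, -33) foot z14 [342.3 271. ] hdl [343.1 241. ] boss [342.8 252. ] | top hdl [347.7 235.9] boss [346.9 238.5]
   foot under 12 [334.3 266.8] [350.2 277.7]
   foot under 15 [334.4 265.9] [350.2 276.8]
```

Call:
move_arm(
  series=[
    [0,0,0.1,-3,-2.6,0,1],
    [0,0,0.2,-6,-5.3,0,1],
    [0,0,0.3,-9,-8,0,1],
    [0,0,0.4,-12,-10.6,0,1],
    [0,0,0.5,-15,-13.3,0,1],
  ],
)

```text
time_s: 0.87
eef_pos: [286.2, 305.7, 203.4]
ee_rot: [0.0, 0.43, 0.903, 0.0]
force: [1.0, 0.4, -0.4]
grip_width: 1.005
```

```bash
python3 -c "
from h import *
go(593,-310,150,0.297)"
```

```text
t 0.87 pos [286.2 305.7 203.4] phi 0.683 F [ 1.   0.4 -0.4] M [ 0.047  0.015 -0.01 ] g 1.005 q6 -0.15
turn [0.    0.    0.386] shift cm [-67.13 -15.04   5.34]
```

Call:
move_arm(
  series=[
    [0,0,0.08,-4,-0.9,0,1],
    [0,0,0.16,-8,-1.8,0,1],
    [0,0,0.24,-12,-2.7,0,1],
    [0,0,0.32,-16,-3.6,0,1],
    [0,0,0.386,-20,-4.5,0,1],
  ],
)

```text
time_s: 1.28
eef_pos: [377.9, 120.2, 203.7]
ee_rot: [0.0, 0.596, 0.803, 0.0]
force: [0.7, 0.4, -0.4]
grip_width: 0.997
```

```bash
python3 -c "
from h import *
go(593,-310,150,0.297)"
```

```text
t 1.28 pos [377.9 120.2 203.7] phi 0.293 F [ 0.7  0.4 -0.4] M [ 0.023 -0.033 -0.032] g 0.997 q6 -0.28
turn [ 0.001  0.    -0.004] shift cm [-47.39   8.18   5.38]
```

Call:
move_arm(
  series=[
    [0,0,0,-4,0.7,0,1],
    [0,0,0,-8,1.4,0,1],
    [0,0,0,-12,2.1,0,1],
    [0,0,0,-16,2.8,0,1],
    [0,0,0,-20,3.5,0,1],
  ],
)

```text
time_s: 1.7
eef_pos: [469.6, -63.4, 203.9]
ee_rot: [0.001, 0.597, 0.802, 0.001]
force: [0.2, 0.9, 1.1]
grip_width: 0.999
```

Call:
move_arm(
  series=[
    [0,0,0,-4,0.7,0,1],
    [0,0,0,-8,1.4,0,1],
    [0,0,0,-12,2.1,0,1],
    [0,0,0,-16,2.8,0,1],
    [0,0,0,-20,3.5,0,1],
  ],
)

```text
time_s: 2.12
eef_pos: [561.2, -246.8, 203.9]
ee_rot: [0.001, 0.597, 0.802, 0.001]
force: [0.1, -0.7, 0.4]
grip_width: 1.002
```

```bash
python3 -c "
from h import *
go(593,-310,100,0.297)"
```

```text
t 2.12 pos [ 561.2 -246.8  203.9] phi 0.292 F [ 0.1 -0.7  0.4] M [ 0.003 -0.027  0.033] g 1.002 q6 -0.9
turn [ 0.002  0.    -0.005] shift cm [-6.96  1.21 10.39]
```

Call:
move_arm(
  series=[
    [0,0,-0.005,-2.5,0.4,3,1],
    [0,0,-0.005,-5,0.8,6,0.8],
    [0,0,-0.005,-7,1.2,9,0.6],
    [0,0,-0.005,-7,1.2,10.4,0.6],
    [0,0,-0.005,-7,1.2,10.4,0.6],
  ],
)

```text
time_s: 2.53
eef_pos: [591.4, -310.1, 95.1]
ee_rot: [-0.003, 0.595, 0.804, 0.001]
force: [-1.3, 0.5, 0.8]
grip_width: 0.601
```

Run:
```python
from h import *
go(593,-310.5,14,0.297)
c=capture("top"); save(c,"tab1.png",(380,160,530,280),5)
c=capture("side"); save(c,"tab1s.png",(360,250,490,360),6)
```

```text
t 2.53 pos [ 591.4 -310.1   95.1] phi 0.296 F [-1.3  0.5  0.8] M [-0.022 -0.006 -0.081] g 0.601 q6 -0.95
turn [-0.003 -0.006 -0.001] shift cm [-0.13  0.16  8.11]
```

View pics/tab1.png

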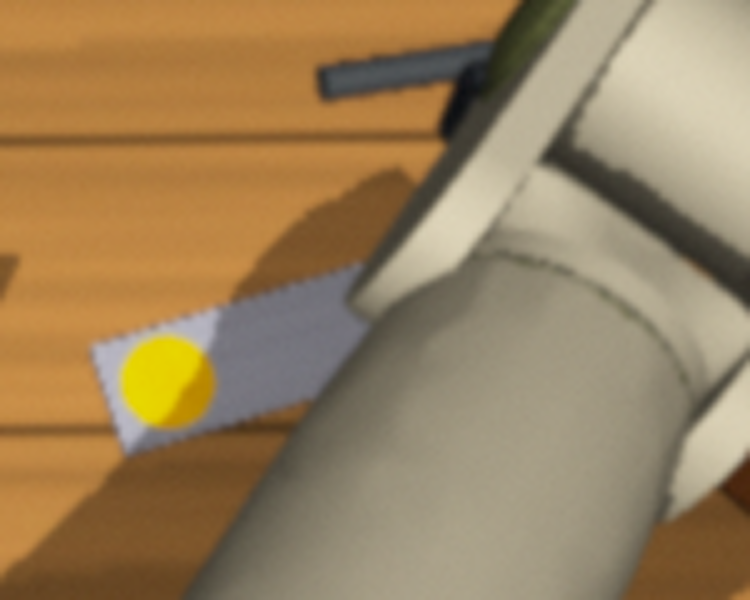

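View pics/tab1s.png

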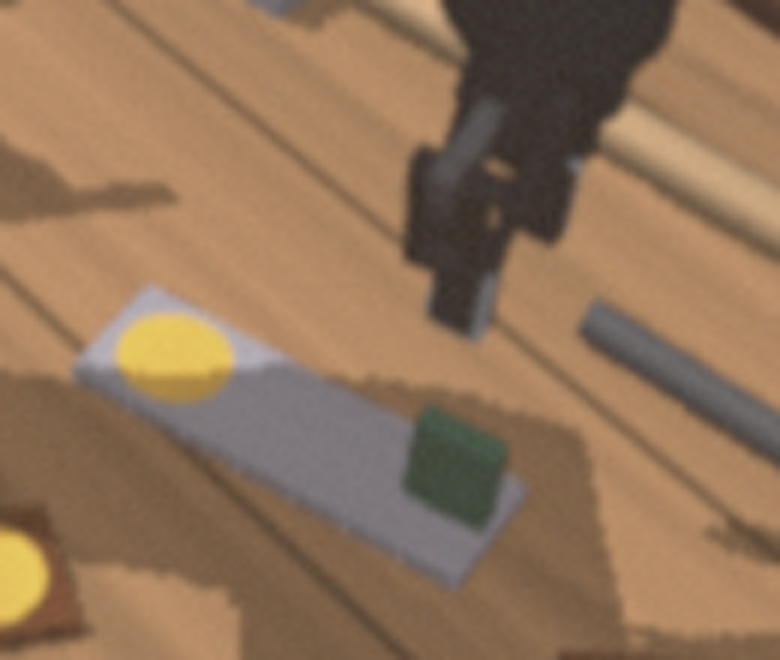

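Run:
```python
from h import *
c=capture("side"); print(ray(c,437.3,319.8,50).round(1))
print(proj(c,[593,-311,50]),proj(c,[593,-311,31]))
```

```text
[ 596.8 -306.5   50. ]
[437.51565084 321.8471963 ] [436.29915719 327.55336301]
```

Call:
move_arm(
  series=[
    [0,0,0,-0.1,0.15,2,0.6],
    [0,0,0,-0.1,0.15,4,0.6],
    [0,0,0,-0.1,0.15,4.5,0.6],
  ],
)

```text
time_s: 2.93
eef_pos: [595.1, -310.0, 56.0]
ee_rot: [0.001, 0.594, 0.804, 0.001]
force: [-0.9, 0.4, -2.0]
grip_width: 0.602
```

Run:
```python
from h import *
go(593,-310.5,15,0.297)
c=capture("side"); save(c,"tab2s.png",(380,260,490,350),7)
```

```text
t 2.93 pos [ 595.1 -310.    56. ] phi 0.298 F [-0.9  0.4 -2. ] M [-0.034  0.056 -0.026] g 0.602 q6 -0.95
turn [0.002 0.001 0.001] shift cm [ 0.02 -0.22  4.1 ]
```

View pics/tab2s.png

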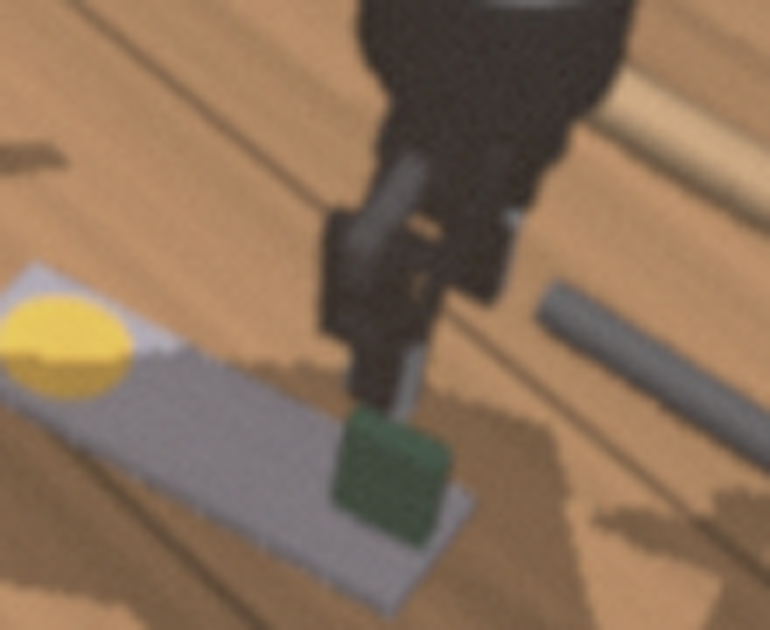

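Run:
```python
from h import *
c=capture("side")
f=lambda X:((proj(c,X)-[380,260])*7).round(0)
u=np.array([.956,.293,0]);v=np.array([-.293,.956,0])
T=np.array([595.1,-310,56])
for s in(1,-1):
  for w in(-11,11): print("finger inner",s,w,f(T+s*25.5*u+w*v+[0,0,4]))
for C in((593,-310.5),(596,-308)):
 for s in(1,-1):
  for w in(-17,17): print("tab top",C,s,w,f(np.array(C+(50,))+s*6*u+w*v))
```

```text
finger inner 1 -11 [479. 374.]
finger inner 1 11 [417. 342.]
finger inner -1 -11 [402. 474.]
finger inner -1 11 [339. 440.]
tab top (593, -310.5) 1 -17 [459. 446.]
tab top (593, -310.5) 1 17 [362. 395.]
tab top (593, -310.5) -1 -17 [441. 469.]
tab top (593, -310.5) -1 17 [344. 418.]
tab top (596, -308) 1 -17 [460. 436.]
tab top (596, -308) 1 17 [364. 386.]
tab top (596, -308) -1 -17 [443. 460.]
tab top (596, -308) -1 17 [345. 409.]
```

Run:
```python
from h import *
go(593,-310.5,15,0.297)
c=capture("side"); f=c["frame"][270:340,400:480,::-1]
f=np.clip(f.astype(float)*1.8,0,255).astype(np.uint8)
f=cv2.resize(f,None,fx=8,fy=8,interpolation=cv2.INTER_CUBIC)
s=ctrl.sense();T=s["eef_pos"];u=np.array([.956,.293,0]);v=np.array([-.293,.956,0])
for sg in(1,-1):
  for w in(-11,11):
    for z in(4,12):
      p=(proj(c,T+sg*25.5*u+w*v+[0,0,z])-[400,270])*8; cv2.circle(f,tuple(int(a) for a in p),4,(0,0,255) if sg>0 else (255,0,0),-1)
p=(proj(c,T)-[400,270])*8; cv2.circle(f,tuple(int(a) for a in p),5,(0,255,255),-1)
cv2.imwrite("pics/e1.png",f)
```

```text
t 3.03 pos [ 595.5 -310.5   57.4] phi 0.298 F [0.6 0.1 1. ] M [-0.058 -0.034  0.018] g 0.601 q6 -0.95
turn [0.003 0.002 0.001] shift cm [ 0.08 -0.25  4.24]
```

View pics/e1.png

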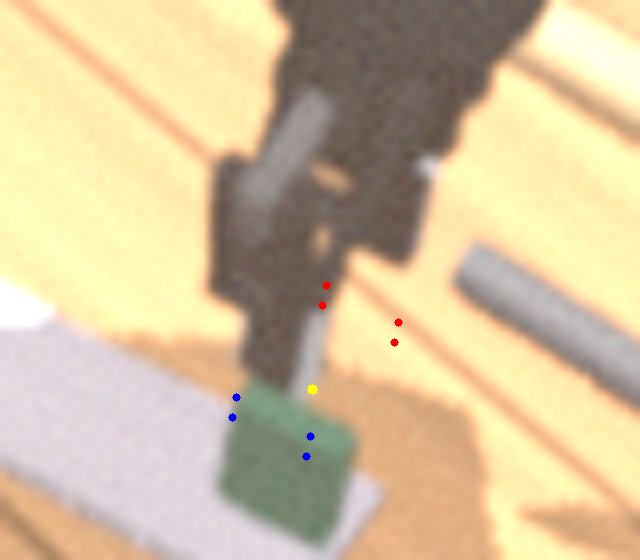

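Call:
move_arm(
  series=[
    [0,0,0,0,0,-2,1],
    [0,0,0,0,0,-3,1],
    [0,0,0,0,0,-3,1],
    [0,0,0,0,0,-3,1],
    [0,0,0,0,0,-3,1],
  ],
)

```text
time_s: 3.5
eef_pos: [595.6, -310.7, 88.1]
ee_rot: [0.003, 0.594, 0.804, 0.001]
force: [-0.5, 0.5, -0.6]
grip_width: 1.0
```

```bash
cat > see.py <<'E'
from h import *
import sys
c=capture("side"); f=c["frame"][240:340,390:490,::-1]
f=np.clip(f.astype(float)*2.2,0,255).astype(np.uint8)
f=cv2.resize(f,None,fx=6,fy=6,interpolation=cv2.INTER_CUBIC)
go(593,-310.5,15,0.297)
s=ctrl.sense();T=s["eef_pos"]
p=(proj(c,T)-[390,240])*6; cv2.circle(f,tuple(int(a) for a in p),5,(0,255,255),-1)
cv2.imwrite("pics/"+sys.argv[1],f)
E
python3 see.py o1.png
```

```text
t 3.55 pos [ 595.5 -310.7   87.7] phi 0.298 F [-0.3  0.3 -0.6] M [ 0.027  0.076 -0.017] g 0.994 q6 -0.95
turn [0.004 0.003 0.001] shift cm [ 0.11 -0.26  7.27]
```

Call:
move_arm(
  series=[
    [0,0,0,0,0,0,0],
    [0,0,0,0,0,0,0],
    [0,0,0,0,0,0,0],
    [0,0,0,0,0,0,0],
    [0,0,0,0,0,0,0],
  ],
)

```text
time_s: 3.97
eef_pos: [595.5, -310.6, 87.6]
ee_rot: [0.002, 0.594, 0.804, 0.001]
force: [-0.6, 0.4, 0.6]
grip_width: 0.298
```

```bash
python3 see.py o2.png; python3 -c "
import cv2,numpy as np
cv2.imwrite('pics/o12.png',cv2.resize(np.hstack([cv2.imread('pics/o1.png'),cv2.imread('pics/o2.png')]),(800,400)))"
```

```text
t 4.02 pos [ 595.5 -310.7   87.7] phi 0.298 F [-0.1  0.5 -1. ] M [ 0.001  0.053 -0.006] g 0.208 q6 -0.95
turn [0.003 0.003 0.001] shift cm [ 0.11 -0.26  7.27]
```

View pics/o12.png

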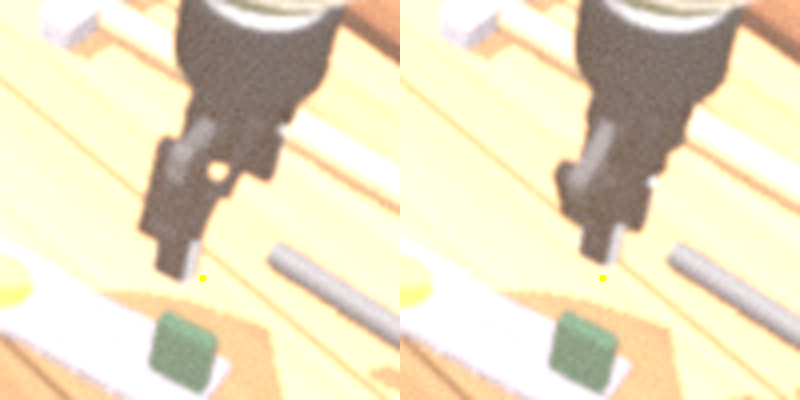

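Call:
move_arm(
  series=[
    [0,0,0,0,0,0,0.8],
    [0,0,0,0,-0.1,1.5,0.8],
    [0,0,0,0.1,-0.2,3.5,0.8],
    [0,0,0,0.1,-0.2,5,0.8],
    [0,0,0,0.1,-0.2,5.5,0.8],
  ],
)

```text
time_s: 4.43
eef_pos: [592.5, -309.6, 30.1]
ee_rot: [0.0, 0.594, 0.804, 0.001]
force: [0.3, 0.4, -0.7]
grip_width: 0.8
```

Call:
move_arm(
  series=[
    [0,0,0,0,0,0.5,0.8],
    [0,0,0,0,0,1,0.8],
    [0,0,0,0,0,1,0.8],
  ],
)

```text
time_s: 4.68
eef_pos: [592.3, -309.5, 19.6]
ee_rot: [-0.0, 0.594, 0.804, 0.001]
force: [-0.3, 0.6, -0.4]
grip_width: 0.796
```

```bash
python3 see.py o3.png
```

```text
t 4.73 pos [ 592.6 -309.7   20.3] phi 0.298 F [ 0.7 -0.6  0.5] M [-0.02  -0.022  0.014] g 0.798 q6 -0.96
turn [ 0.001 -0.     0.001] shift cm [-0.09  0.02  0.53]
```

View pics/o3.png

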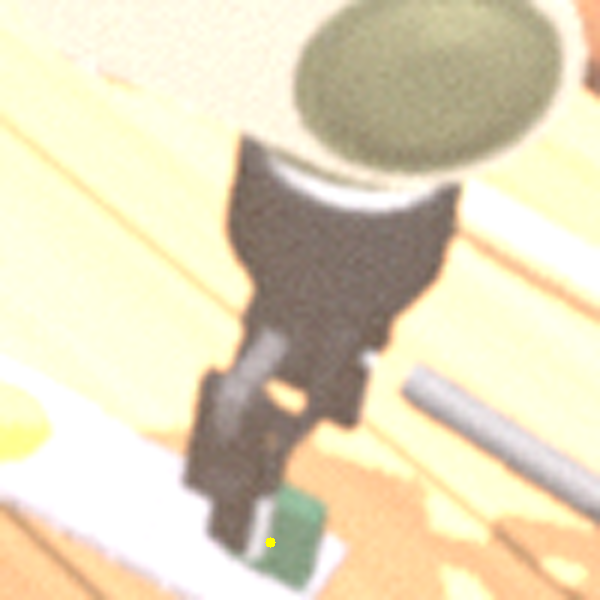

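Call:
move_arm(
  grip_force=40,
  series=[
    [0,0,0,0,0,0.4,0.6],
    [0,0,0,0,0,0.4,0.4],
    [0,0,0,0,0,0.4,0.2],
    [0,0,0,0,0,0.4,0.1],
    [0,0,0,0,0,0.4,0],
  ],
)

```text
time_s: 5.15
eef_pos: [592.7, -309.8, 16.6]
ee_rot: [0.0, 0.594, 0.804, 0.001]
force: [-0.1, -0.2, -0.1]
grip_width: 0.125
```

Call:
move_arm(
  series=[
    [0,0,0,0,0,0,0],
    [0,0,0,0,0,0,0],
    [0,0,0,0,0,0,0],
  ],
)

```text
time_s: 5.4
eef_pos: [592.7, -309.8, 16.6]
ee_rot: [0.0, 0.594, 0.804, 0.001]
force: [-0.4, -0.7, -0.6]
grip_width: 0.12
```

```bash
python3 see.py o4.png
python3 - <<'E'
from h import *
c=capture("top"); save(c,"t4.png",(320,170,480,290),5)
h=cv2.cvtColor(c["frame"],cv2.COLOR_RGB2HSV); H,S,V=[h[...,i].astype(int) for i in range(3)]
for ce,a,mm in blobs((H>=22)&(H<=33)&(S>130)&(V>110),40):
  P=ray(c,*ce,8)
  if 400<P[0]<700 and P[1]<-100: print(ce.round(1),a,P.round(1))
E
```

```text
t 5.45 pos [ 592.6 -309.8   16.6] phi 0.298 F [-0.5 -0.6  0.1] M [ 0.018 -0.007  0.04 ] g 0.122 q6 -0.96
turn [0.001 0.    0.001] shift cm [-0.08  0.01  0.16]
[412.8 235.8] 256 [ 557.4 -195.7    8. ]
```

View pics/o4.png

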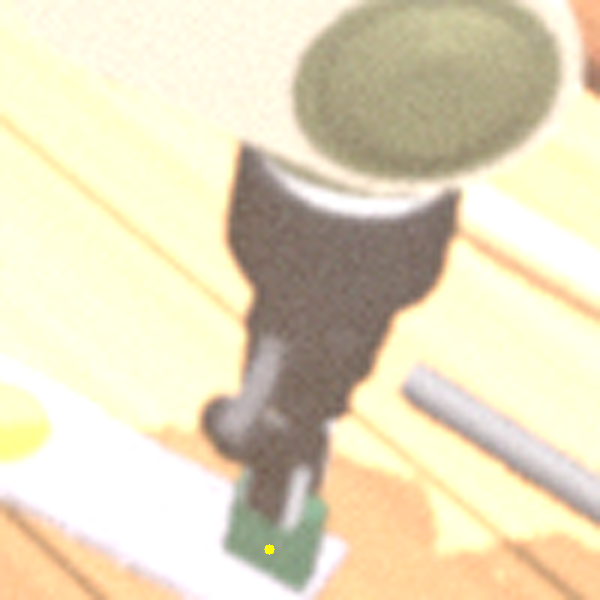

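View pics/t4.png

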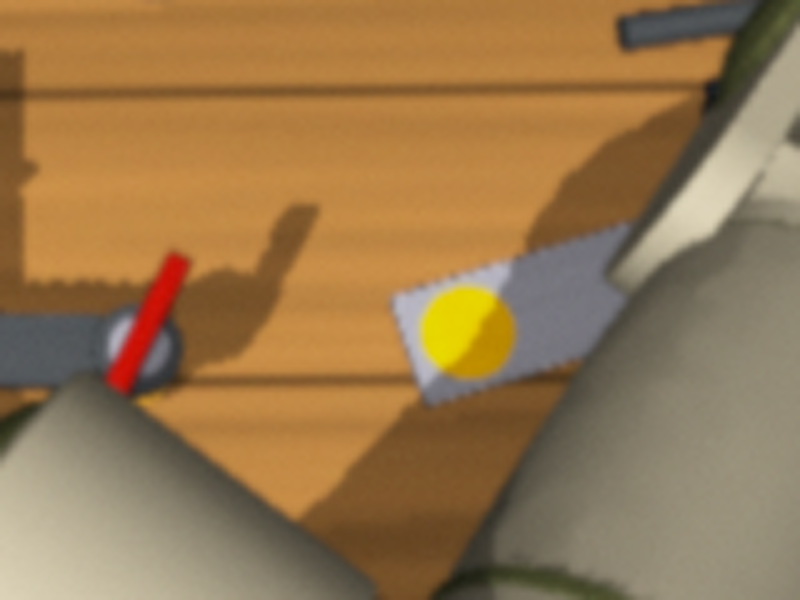

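The tab is gripped at 0.12 and the plate hasn't moved: spot still at (557,-196). Now I'll slide it.

```bash
python3 -c "
from h import *
go(575,-258,16.6,0.14)"
```

```text
t 5.5 pos [ 592.7 -309.8   16.6] phi 0.298 F [-0.  -0.4 -1.2] M [-0.015  0.016  0.034] g 0.123 q6 -0.96
turn [ 0.002 -0.     0.158] shift cm [ 5.47 -0.17  0.  ]
```

Call:
move_arm(
  grip_force=60,
  series=[
    [0,0,0.02,0.8,-0.02,0,0],
    [0,0,0.05,2,-0.05,0,0],
    [0,0,0.09,3.2,-0.1,0,0],
    [0,0,0.13,4.5,-0.14,0,0],
    [0,0,0.158,5.5,-0.17,0,0],
  ],
)

```text
time_s: 5.92
eef_pos: [574.7, -257.4, 16.7]
ee_rot: [0.001, 0.657, 0.754, 0.0]
force: [-0.4, -1.1, -1.4]
grip_width: 0.113
```

```bash
python3 -c "
from h import *
go(550,-190,16.6,-0.01)"
```

```text
t 5.92 pos [ 574.7 -257.4   16.7] phi 0.138 F [-0.4 -1.1 -1.4] M [-0.362 -0.09   0.006] g 0.113 q6 -0.75
turn [0.002 0.    0.148] shift cm [ 7.01 -1.52  0.  ]
```

Call:
move_arm(
  series=[
    [0,0,0.03,1.4,-0.3,0,0],
    [0,0,0.06,2.8,-0.6,0,0],
    [0,0,0.09,4.2,-0.9,0,0],
    [0,0,0.12,5.6,-1.2,0,0],
    [0,0,0.148,7,-1.52,0,0],
  ],
)

```text
time_s: 6.33
eef_pos: [549.9, -189.9, 16.7]
ee_rot: [0.001, 0.711, 0.703, 0.0]
force: [0.9, -2.1, -1.4]
grip_width: 0.11
```

Run:
```python
from h import *
go(540,-152,16.6,-0.01)
c=capture("top"); save(c,"t5.png",(300,170,460,290),5)
h=cv2.cvtColor(c["frame"],cv2.COLOR_RGB2HSV); H,S,V=[h[...,i].astype(int) for i in range(3)]
for ce,a,mm in blobs((H>=22)&(H<=33)&(S>130)&(V>110),40):
  P=ray(c,*ce,8)
  if 450<P[0]<700 and P[1]<0 and P[1]>-300: print(ce.round(1),a,P.round(1))
c=capture("side"); save(c,"s5.png",(300,210,440,330),5)
```

```text
t 6.33 pos [ 549.9 -189.9   16.7] phi -0.012 F [ 0.9 -2.1 -1.4] M [-0.348 -0.059 -0.039] g 0.11 q6 -0.52
turn [ 0.002  0.001 -0.002] shift cm [ 3.77 -1.04  0.  ]
[362.4 239.3] 225 [550.2 -73.6   8. ]
```

View pics/t5.png

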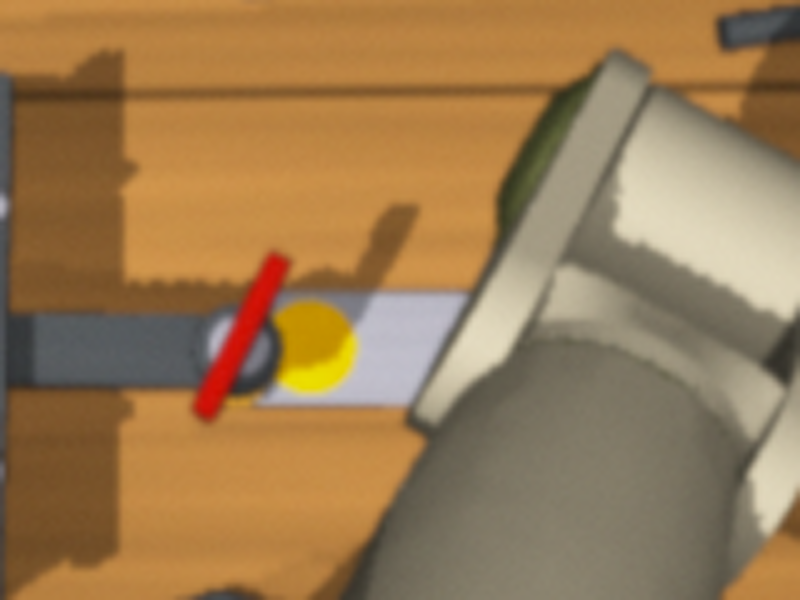

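View pics/s5.png

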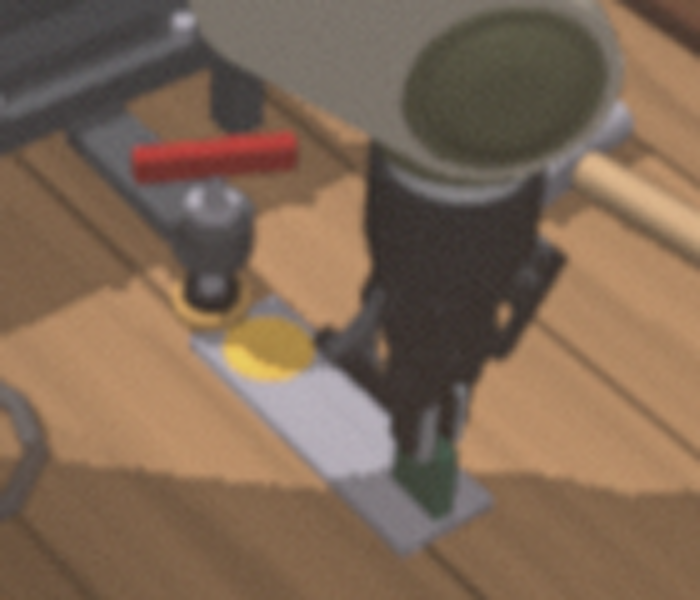

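Run:
```python
from h import *
c=capture("side"); h=cv2.cvtColor(c["frame"],cv2.COLOR_RGB2HSV); H,S,V=[h[...,i].astype(int) for i in range(3)]
m=(H>=18)&(H<=33)&(S>135)&(V>110); m[:,:344]=0; m[:260]=0;m[295:]=0;m[:,368:]=0
for ce,a,mm in blobs(m,20):
  cn=cv2.findContours(mm.astype(np.uint8),0,cv2.CHAIN_APPROX_NONE)[0][0]; e=cv2.fitEllipse(cn)
  print(ce.round(1),a,ray(c,*ce,8).round(1),e,ray(c,*e[0],8).round(1))
P=proj(c,[551.4,-69.7,8]); print("pred",P)
```

```text
[353.3 279.6] 145 [551.  -67.2   8. ] ((353.30340576171875, 279.63690185546875), (10.210125923156738, 16.044864654541016), 94.53206634521484) [551.  -67.3   8. ]
pred [354.0242874  280.11087715]
```

Call:
move_arm(
  series=[
    [0,0,0,1,-0.25,0,0],
    [0,0,0,2,-0.5,0,0],
    [0,0,0,3,-0.75,0,0],
    [0,0,0,3.6,-0.92,0,0],
    [0,0,0,3.8,-0.97,0,0],
  ],
)

```text
time_s: 6.9
eef_pos: [540.3, -150.2, 16.7]
ee_rot: [0.0, 0.71, 0.704, 0.001]
force: [0.1, -1.1, -2.6]
grip_width: 0.109
```

Run:
```python
from h import *
go(540.4,-152.1,16.6,-0.01)
c=capture("top"); save(c,"t6.png",(310,190,430,280),6)
c=capture("side"); save(c,"s6.png",(310,220,410,300),7)
```

```text
t 6.9 pos [ 540.3 -150.2   16.7] phi -0.008 F [ 0.1 -1.1 -2.6] M [-0.257 -0.084  0.006] g 0.109 q6 -0.47
turn [ 0.001 -0.001  0.002] shift cm [-0.19  0.01  0.01]
```

View pics/t6.png

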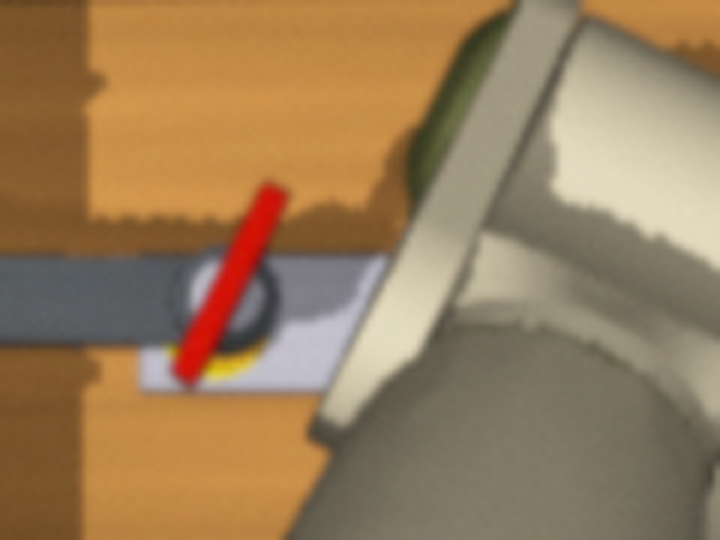

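View pics/s6.png

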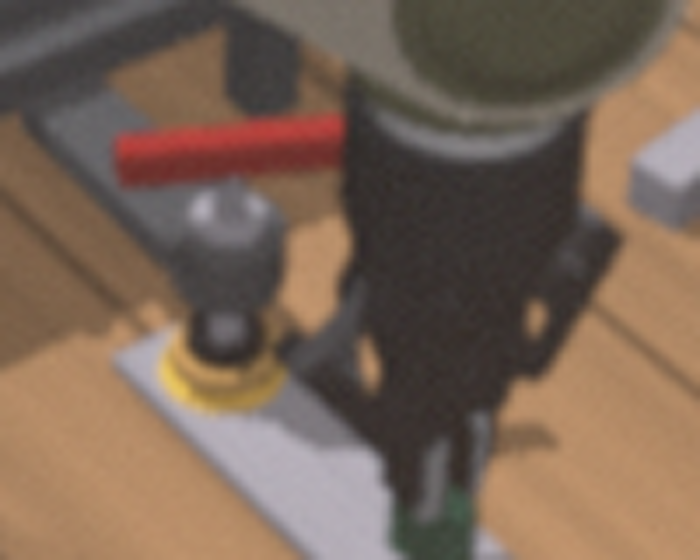

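Run:
```python
from h import *
t=capture("top"); c=capture("side")
f=t["frame"].astype(int)
print("col profile row 250", [tuple(f[250,u]) for u in range(329,338)])
for u in(338,364): print("row prof",u,[(v,f[v,u].tolist()) for v in list(range(229,236))+list(range(252,259))])
a=np.linspace(0,6.28,120)
for X in((541.4,-32,8,23),(541.4,-30,8,23),(543.2,-30.5,8,23),(543.2,-28.5,8,23)):
  P=np.array([proj(c,(X[0]+X[3]*np.cos(q),X[1]+X[3]*np.sin(q),X[2])) for q in a]); print(X,P.min(0).round(1),P.max(0).round(1))
g=c["frame"].astype(int)
print([ (v,g[v,341].tolist()) for v in range(270,284)])
print([ (u,g[273,u].tolist()) for u in range(328,356)])
```

```text
col profile row 250 [(np.int64(202), np.int64(144), np.int64(74)), (np.int64(202), np.int64(144), np.int64(74)), (np.int64(201), np.int64(144), np.int64(75)), (np.int64(197), np.int64(146), np.int64(93)), (np.int64(186), np.int64(160), np.int64(140)), (np.int64(192), np.int64(185), np.int64(190)), (np.int64(193), np.int64(191), np.int64(201)), (np.int64(193), np.int64(191), np.int64(201)), (np.int64(186), np.int64(177), np.int64(184))]
row prof 338 [(229, [125, 86, 44]), (230, [126, 85, 44]), (231, [122, 85, 50]), (232, [105, 82, 64]), (233, [88, 86, 84]), (234, [83, 87, 90]), (235, [80, 85, 87]), (252, [167, 131, 140]), (253, [174, 161, 170]), (254, [170, 159, 164]), (255, [162, 134, 113]), (256, [181, 130, 74]), (257, [189, 133, 67]), (258, [192, 137, 69])]
row prof 364 [(229, [123, 86, 43]), (230, [124, 85, 42]), (231, [119, 85, 53]), (232, [116, 97, 84]), (233, [120, 115, 121]), (234, [122, 122, 129]), (235, [123, 122, 130]), (252, [179, 177, 187]), (253, [168, 165, 172]), (254, [149, 145, 145]), (255, [139, 130, 116]), (256, [151, 139, 117]), (257, [166, 157, 132]), (258, [160, 
[... 472 characters left out ...]
77, 186]), (282, [182, 175, 185]), (283, [181, 175, 184])]
[(328, [150, 142, 146]), (329, [167, 161, 170]), (330, [175, 170, 179]), (331, [182, 174, 182]), (332, [201, 182, 165]), (333, [226, 197, 119]), (334, [223, 187, 92]), (335, [188, 152, 83]), (336, [171, 136, 84]), (337, [177, 139, 88]), (338, [185, 144, 93]), (339, [184, 145, 92]), (340, [178, 141, 91]), (341, [173, 136, 89]), (342, [169, 131, 84]), (343, [158, 123, 80]), (344, [134, 105, 70]), (345, [133, 106, 69]), (346, [138, 109, 72]), (347, [132, 104, 68]), (348, [133, 106, 65]), (349, [142, 114, 64]), (350, [141, 116, 77]), (351, [106, 95, 87]), (352, [83, 81, 80]), (353, [73, 69, 70]), (354, [63, 57, 57]), (355, [60, 55, 54])]
```

Run:
```python
from h import *
t=capture("top")
print(ray(t,333,250,8).round(1),ray(t,364,232.1,8).round(1),ray(t,338,255,8).round(1),ray(t,338,255,0).round(1))
h=cv2.cvtColor(t["frame"],cv2.COLOR_RGB2HSV)
f=t["frame"].astype(int)
for u in(336,340,344,350,354,358): print(u,[(v,int(f[v,u,2])) for v in list(range(228,237))+list(range(250,260))])
print(proj(t,[569,-90,8]),proj(t,[513,-30,8]),proj(t,[513,-30,0]))
go(540.4,-152,16.6,-.01)
```

```text
[524.6  -1.9   8. ] [567.7 -77.8   8. ] [512.3 -13.8   8. ] [513.2 -14.    0. ]
336 [(228, 42), (229, 42), (230, 45), (231, 47), (232, 65), (233, 83), (234, 93), (235, 93), (236, 93), (250, 201), (251, 199), (252, 198), (253, 193), (254, 170), (255, 113), (256, 75), (257, 69), (258, 66), (259, 69)]
340 [(228, 43), (229, 43), (230, 44), (231, 49), (232, 63), (233, 84), (234, 87), (235, 90), (236, 95), (250, 9), (251, 12), (252, 32), (253, 79), (254, 112), (255, 94), (256, 73), (257, 67), (258, 67), (259, 69)]
344 [(228, 44), (229, 45), (230, 53), (231, 71), (232, 93), (233, 121), (234, 159), (235, 183), (236, 182), (250, 8), (251, 18), (252, 79), (253, 145), (254, 159), (255, 112), (256, 73), (257, 66), (258, 69), (259, 72)]
350 [(228, 16), (229, 8), (230, 6), (231, 2), (232, 3), (233, 2), (234, 8), (235, 10), (236, 19), (250, 44), (251, 93), (252, 153), (253, 186), (254, 173), (255, 114), (256, 76), (257, 67), (258, 69), (259, 70)]
354 [(228, 11), (229, 15), (230, 22), (231, 34), (232, 60), (233, 84), (234, 81), (235, 71), (236, 66), (250, 200), (251, 202), (252, 201), (253, 198), (254, 174), (255, 113), (256, 76), (257, 69), (258, 70), (259, 71)]
358 [(228, 41), (229, 44), (230, 45), (231, 52), (232, 86), (233, 121), (234, 131), (235, 132), (236, 132), (250, 203), (251, 203), (252, 202), (253, 197), (254, 174), (255, 116), (256, 72), (257, 69), (258, 70), (259, 71)]
[369.01584642 231.53195102] [344.6850076  254.64208264] [344.56915706 255.00356896]
t 7.15 pos [ 540.5 -151.    16.7] phi -0.009 F [-0.5  3.6  0.4] M [0.539 0.043 0.059] g 0.114 q6 -0.47
turn [ 0.001 -0.001  0.001] shift cm [-0.1  -0.01  0.01]
```

Call:
move_arm(
  series=[
    [0,0,0,-0.1,0,0,0],
    [0,0,0,-0.12,0,0,0],
    [0,0,0,-0.12,0,0,0],
    [0,0,0,-0.12,0,0,0],
  ],
)

```text
time_s: 7.48
eef_pos: [540.5, -152.3, 16.7]
ee_rot: [-0.0, 0.71, 0.704, 0.001]
force: [0.0, 2.8, -0.9]
grip_width: 0.11
```

Run:
```python
from h import *
t=capture("top"); f=t["frame"].astype(int)
print([int(f[250,u,2]) for u in range(329,338)])
go(540.4,-152,16.6,-.01)
```

```text
[74, 73, 73, 77, 111, 168, 195, 199, 187]
t 7.53 pos [ 540.5 -152.4   16.7] phi -0.009 F [0.8 2.9 0.2] M [ 0.391 -0.021  0.059] g 0.11 q6 -0.48
turn [ 0.001 -0.001  0.001] shift cm [ 0.04 -0.01  0.01]
```

Call:
move_arm(
  series=[
    [0,0,0,0,0,0,0.3],
    [0,0,0,0,0,0,0.5],
    [0,0,0,0,0,0,0.6],
    [0,0,0,0,0,-0.5,0.6],
    [0,0,0,0,0,-2,0.6],
  ],
)

```text
time_s: 7.95
eef_pos: [539.5, -152.1, 35.5]
ee_rot: [-0.002, 0.71, 0.704, 0.0]
force: [-0.1, -0.6, 0.3]
grip_width: 0.598
```

Call:
move_arm(
  series=[
    [0,0,0,0,0,-3,0.6],
    [0,0,0,0,0,-7,0.6],
    [0,0,0,0,0,-11,0.6],
    [0,0,0,-1,0,-15,0.6],
    [0,0,0,-2,0,-16,0.6],
  ],
)

```text
time_s: 8.37
eef_pos: [541.5, -173.5, 202.9]
ee_rot: [0.004, 0.71, 0.704, 0.001]
force: [0.6, 0.1, -0.0]
grip_width: 0.6
```

Run:
```python
from h import *
go(541,-32,170,1.096)
t=capture("top"); f=t["frame"].astype(int)
print([int(f[250,u,2]) for u in range(329,338)])
save(t,"t7.png",(310,190,430,280),6)
c=capture("side"); save(c,"s7.png",(310,200,430,300),6)
```

```text
t 8.37 pos [ 541.5 -173.5  202.9] phi -0.008 F [ 0.6  0.1 -0. ] M [ 0.064 -0.016 -0.005] g 0.6 q6 -0.51
turn [ 0.005  0.007 -1.104] shift cm [14.16 -0.19  3.24]
[73, 73, 73, 76, 106, 162, 194, 199, 187]
```

View pics/t7.png

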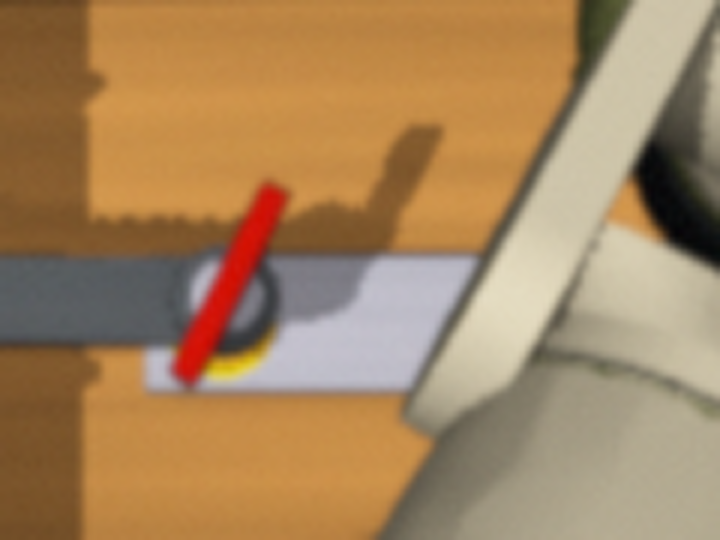

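View pics/s7.png

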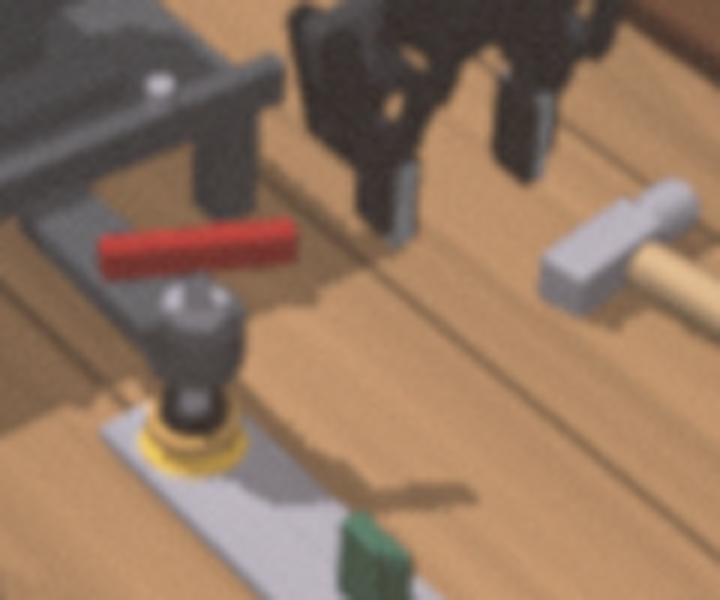

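Run:
```python
from h import *
for n in("top","side"):
  c=capture(n); h=cv2.cvtColor(c["frame"],cv2.COLOR_RGB2HSV); H,S,V=[h[...,i].astype(int) for i in range(3)]
  m=((H<6)|(H>172))&(S>150)&(V>90)
  b=[x for x in blobs(m,100) if 300<x[0][0]<400 and 180<x[0][1]<300][0]
  p=np.argwhere(b[2])[:,::-1]; W=np.array([ray(c,*q,120 if n=="top" else 115)[:2] for q in p])
  w=W-W.mean(0); U,s,Vt=np.linalg.svd(w,full_matrices=False); print(n,W.mean(0),np.arctan(Vt[0,1]/Vt[0,0]))
```

```text
top [539.7745249  -33.33195898] -0.4749506952624633
side [543.43689698 -29.90879463] -0.44869299888068814
```

Call:
move_arm(
  series=[
    [0,0,-0.12,2.8,0,0,0.6],
    [0,0,-0.24,5.6,0,0.5,0.6],
    [0,0,-0.36,8.4,0,1,0.6],
    [0,0,-0.48,11.2,-0.1,2,0.6],
    [0,0,-0.6,14.1,-0.2,3,0.6],
  ],
)

```text
time_s: 8.98
eef_pos: [537.5, -29.3, 163.4]
ee_rot: [-0.003, 0.468, 0.884, 0.0]
force: [-0.3, 0.3, -0.3]
grip_width: 0.599
```

```bash
python3 -c "
from h import *
go(541.5,-32,160,1.11)"
```

```text
t 8.98 pos [537.5 -29.3 163.4] phi 0.597 F [-0.3  0.3 -0.3] M [-0.014 -0.005  0.037] g 0.599 q6 -0.87
turn [-0.001 -0.007 -0.513] shift cm [-0.45  0.18  0.33]
```

Call:
move_arm(
  series=[
    [0,0,-0.12,-0.3,0.1,0,0.6],
    [0,0,-0.24,-0.45,0.18,0,0.6],
    [0,0,-0.36,-0.45,0.18,0.3,0.6],
    [0,0,-0.48,-0.45,0.18,0.3,0.6],
    [0,0,-0.51,-0.45,0.18,0.3,0.6],
  ],
)

```text
time_s: 9.4
eef_pos: [540.4, -31.2, 158.4]
ee_rot: [-0.005, 0.227, 0.974, 0.001]
force: [0.4, -0.1, -0.3]
grip_width: 0.598
```

Call:
move_arm(
  series=[
    [0,0,0,0,0,0,0.6],
  ],
)

```text
time_s: 9.48
eef_pos: [539.7, -30.5, 157.0]
ee_rot: [-0.006, 0.226, 0.974, 0.001]
force: [-0.0, -0.2, 1.3]
grip_width: 0.599
```

Run:
```python
from h import *
go(541.5,-32,93,1.105)
c=capture("side"); save(c,"s8.png",(290,180,410,290),6)
```

```text
t 9.48 pos [539.7 -30.5 157. ] phi 1.115 F [-0.  -0.2  1.3] M [ 0.018  0.001 -0.013] g 0.599 q6 -1.39
turn [-0.    -0.013  0.01 ] shift cm [-0.31 -0.05  6.4 ]
```

View pics/s8.png

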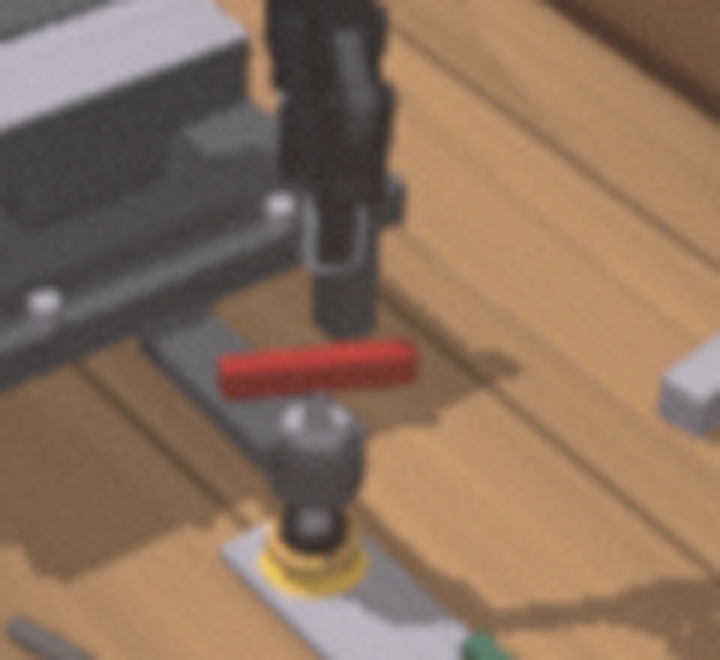

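Call:
move_arm(
  series=[
    [0,-0.013,0.01,-0.2,-0.05,1.5,0.6],
    [0,-0.013,0.01,-0.3,-0.05,3,0.6],
    [0,-0.013,0.01,-0.3,-0.05,4,0.6],
    [0,-0.013,0.01,-0.3,-0.05,5,0.6],
    [0,-0.013,0.01,-0.3,-0.05,5,0.6],
  ],
)

```text
time_s: 9.95
eef_pos: [540.1, -31.5, 104.5]
ee_rot: [-0.003, 0.232, 0.973, 0.0]
force: [0.4, 1.0, -0.7]
grip_width: 0.603
```

Run:
```python
from h import *
go(541.5,-32,93,1.105)
c=capture("side"); save(c,"s9.png",(290,180,410,290),6)
```

```text
t 9.95 pos [540.1 -31.5 104.5] phi 1.103 F [ 0.4  1.  -0.7] M [0.    0.026 0.01 ] g 0.603 q6 -1.38
turn [-0.001 -0.005 -0.002] shift cm [-0.15  0.02  1.15]
```

View pics/s9.png

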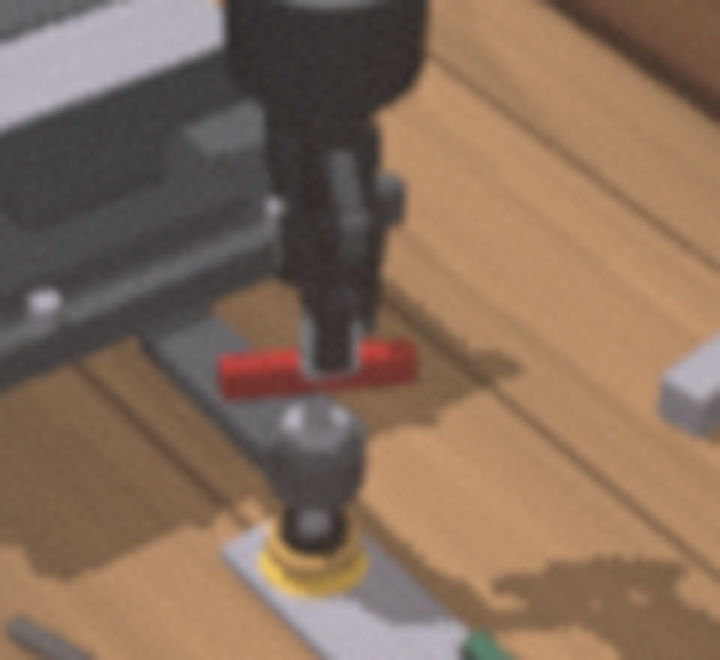

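Call:
move_arm(
  grip_force=40,
  series=[
    [0,-0.005,0,-0.15,0.02,1,0.5],
    [0,-0.005,0,-0.15,0.02,1.25,0.35],
    [0,-0.005,0,-0.15,0.02,1.25,0.2],
    [0,-0.005,0,-0.15,0.02,1.25,0],
    [0,-0.005,0,-0.15,0.02,1.25,0],
  ],
)

```text
time_s: 10.42
eef_pos: [542.7, -32.3, 94.3]
ee_rot: [0.002, 0.232, 0.973, -0.0]
force: [-0.4, 0.0, -0.3]
grip_width: 0.009
```

Call:
move_arm(
  series=[
    [0,0,0,0,0,0,0],
    [0,0,0,0,0,0,0],
    [0,0,0,0,0,0,0],
  ],
)

```text
time_s: 10.67
eef_pos: [542.8, -32.3, 94.7]
ee_rot: [0.002, 0.232, 0.973, -0.0]
force: [0.0, 0.4, 0.0]
grip_width: 0.003
```

Run:
```python
from h import *
go(541.5,-32,93,1.105)
c=capture("side"); save(c,"s10.png",(290,180,410,290),6)
print(ctrl.sense()["wrist_torque"],ctrl.sense()["force"])
```

```text
t 10.67 pos [542.8 -32.3  94.7] phi 1.103 F [0.  0.4 0. ] M [-0.015 -0.013 -0.009] g 0.003 q6 -1.38
turn [-0.     0.004 -0.002] shift cm [ 0.13 -0.04  0.17]
[-0.00987482 -0.03259975  0.03399703] [-0.92074595 -0.00569636 -0.12177713]
```

View pics/s10.png

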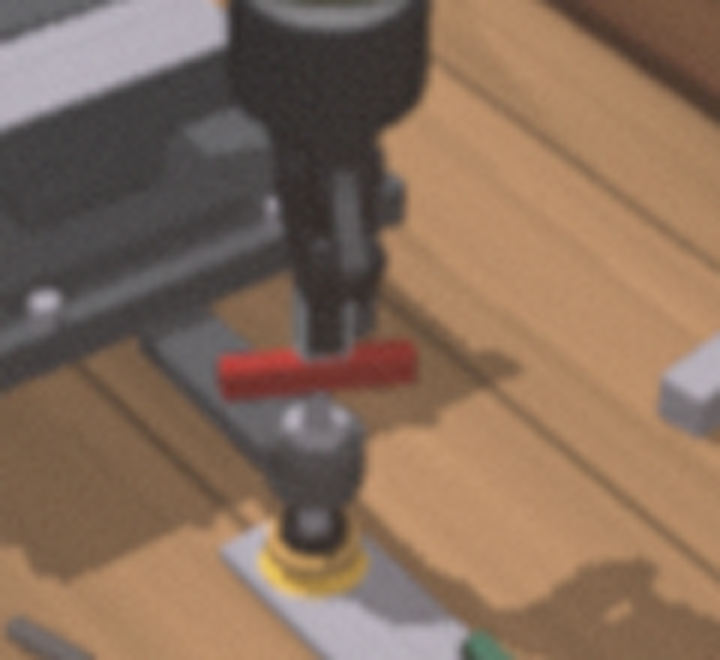

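Run:
```python
from h import *
c=capture("side")
u=np.array([np.cos(1.103),np.sin(1.103)]); X=np.array([542.8,-32.3])
for d in (0,-4,-8):
  for z in (95,105,115,125): print(d,z,proj(c,[*(X+d*u),z]).round(1))
```

```text
0 95 [343.1 247. ]
0 105 [343.1 243.9]
0 115 [343.2 240.7]
0 125 [343.3 237.5]
-4 95 [343.3 248.1]
-4 105 [343.4 245. ]
-4 115 [343.5 241.8]
-4 125 [343.6 238.6]
-8 95 [343.6 249.2]
-8 105 [343.7 246. ]
-8 115 [343.8 242.9]
-8 125 [343.9 239.6]
```

The fingers shut above the bar: the visible tips are at z≈125 while the reported TCP z is 95. The tips therefore sit about 28 mm behind the reported TCP, and the high hold on the tab agrees. I'll open, go about 25 mm lower and check the fingers before closing.

Call:
move_arm(
  series=[
    [0,0,0,0,0,-0.5,0.3],
    [0,0,0,0.05,0,-0.5,0.6],
    [0,0,0,0.1,0,-0.5,0.6],
    [0,0,0,0.1,0,0,0.6],
    [0,0,0,0.1,0,0.3,0.6],
  ],
)

```text
time_s: 11.18
eef_pos: [541.6, -31.7, 90.9]
ee_rot: [0.002, 0.232, 0.973, -0.0]
force: [1.2, 1.1, 0.0]
grip_width: 0.599
```

Call:
move_arm(
  series=[
    [0,0,0,0,0,0.5,0.6],
    [0,0,0,0,0,1,0.6],
    [0,0,0,0,0,1.5,0.6],
    [0,0,0,0,0,2,0.6],
    [0,0,0,0,0,2,0.6],
  ],
)

```text
time_s: 11.6
eef_pos: [541.1, -31.6, 69.6]
ee_rot: [0.001, 0.232, 0.973, -0.0]
force: [0.8, -0.6, -0.4]
grip_width: 0.597
```

Run:
```python
from h import *
go(541.5,-32,70,1.105)
c=capture("side"); save(c,"s11.png",(290,180,410,290),6)
```

```text
t 11.6 pos [541.1 -31.6  69.6] phi 1.103 F [ 0.8 -0.6 -0.4] M [-0.025  0.002 -0.02 ] g 0.597 q6 -1.38
turn [-0.001  0.001 -0.002] shift cm [-0.05 -0.01 -0.04]
```

View pics/s11.png

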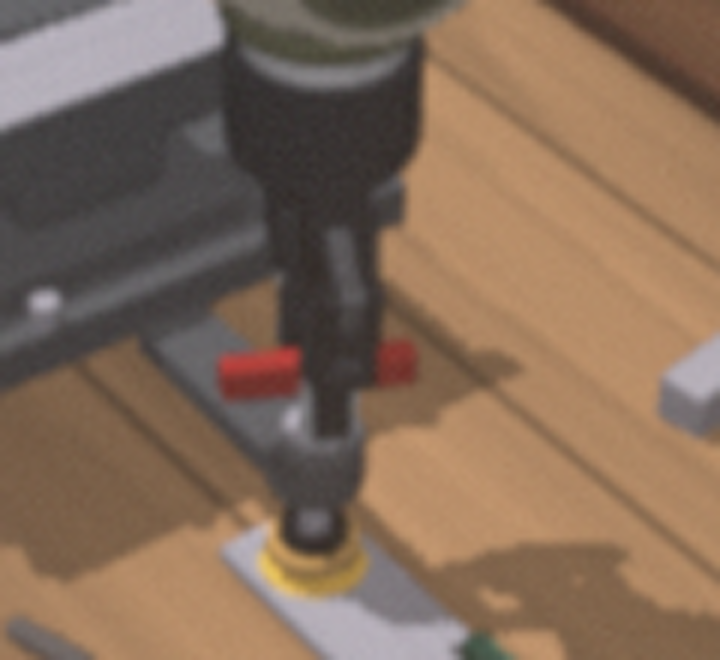

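Call:
move_arm(
  grip_force=40,
  series=[
    [0,0,0,-0.03,0,-0.3,0.45],
    [0,0,0,-0.03,0,-0.3,0.3],
    [0,0,0,-0.03,0,-0.3,0.2],
    [0,0,0,-0.03,0,-0.3,0],
    [0,0,0,-0.03,0,-0.3,0],
  ],
)

```text
time_s: 12.07
eef_pos: [541.5, -32.6, 73.7]
ee_rot: [0.001, 0.232, 0.973, -0.001]
force: [-4.2, -3.8, 4.3]
grip_width: 0.128
```

Call:
move_arm(
  series=[
    [0,0,0,0,0,0,0],
    [0,0,0,0,0,0,0],
    [0,0,0,0,0,0,0],
  ],
)

```text
time_s: 12.32
eef_pos: [541.5, -32.6, 73.8]
ee_rot: [0.001, 0.232, 0.973, -0.001]
force: [-0.7, -0.8, -0.4]
grip_width: 0.125
```

Run:
```python
from h import *
go(541.5,-32,73,1.105)
c=capture("side"); save(c,"s12.png",(290,180,410,290),6)
```

```text
t 12.32 pos [541.5 -32.6  73.8] phi 1.103 F [-0.7 -0.8 -0.4] M [-0.085  0.113 -0.037] g 0.125 q6 -1.38
turn [-0.002  0.002 -0.002] shift cm [0.03 0.06 0.08]
```

View pics/s12.png

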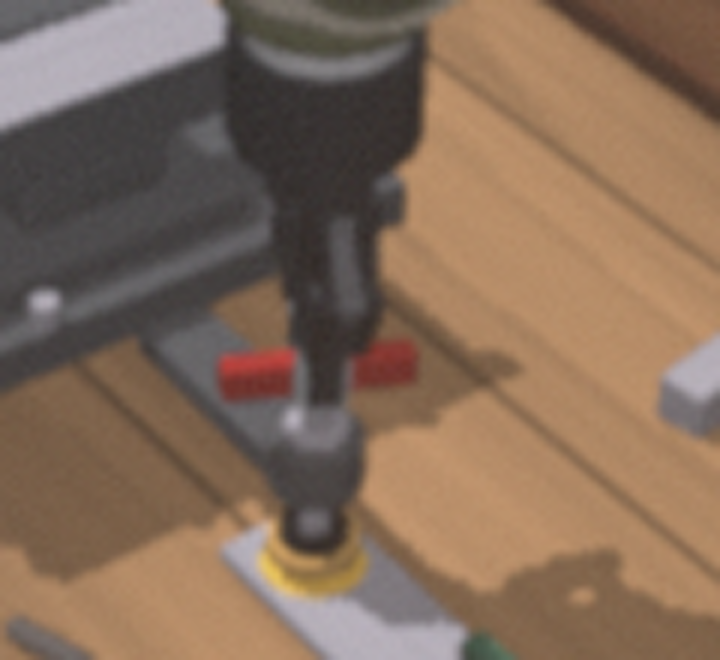

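```bash
cat > mz.py <<'E'
from h import *
import sys
n=int(sys.argv[1]) if len(sys.argv)>1 else 6
M=[];F=[]
for i in range(n):
    c=capture("side"); s=ctrl.sense(); M.append(s["wrist_torque"]); F.append(s["force"])
M=np.array(M);F=np.array(F)
print("M",M.mean(0).round(4),"sd",M.std(0).round(3),"F",F.mean(0).round(2),[round(a,3) for a in M[:,2]])
go(541.5,-32.6,73.8,1.1)
E
python3 mz.py 6
```

```text
M [-0.1357  0.1714 -0.0942] sd [0.031 0.027 0.034] F [-1.15 -1.66  0.14] [np.float64(-0.047), np.float64(-0.103), np.float64(-0.15), np.float64(-0.099), np.float64(-0.107), np.float64(-0.059)]
t 12.67 pos [541.5 -32.6  73.8] phi 1.103 F [-1.7 -3.3  0.2] M [-0.177  0.161 -0.059] g 0.13 q6 -1.38
turn [-0.002  0.002  0.003] shift cm [ 0.  0. -0.]
```

Call:
move_arm(
  series=[
    [0,0,0.06,0,0,0,0],
    [0,0,0.12,0,0,0,0],
    [0,0,0.18,0,0,0,0],
    [0,0,0.24,0,0,0,0],
    [0,0,0.3,0,0,0,0],
  ],
)

```text
time_s: 13.08
eef_pos: [541.5, -32.7, 73.8]
ee_rot: [0.001, 0.376, 0.927, -0.001]
force: [-1.1, -0.6, -0.1]
grip_width: 0.132
```

```bash
python3 mz.py 6
```

```text
M [-0.1561  0.1338 -0.0827] sd [0.03  0.018 0.041] F [-1.21 -1.52  0.46] [np.float64(-0.012), np.float64(-0.143), np.float64(-0.087), np.float64(-0.105), np.float64(-0.097), np.float64(-0.052)]
t 13.38 pos [541.5 -32.6  73.8] phi 0.804 F [-1.2 -1.4  0.9] M [-0.121  0.102 -0.052] g 0.127 q6 -1.08
turn [-0.001  0.003 -0.296] shift cm [ 0.  0. -0.]
```

Run:
```python
from h import *
c=capture("side"); save(c,"s13.png",(290,180,410,290),6)
```

```text
(no output)
```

View pics/s13.png

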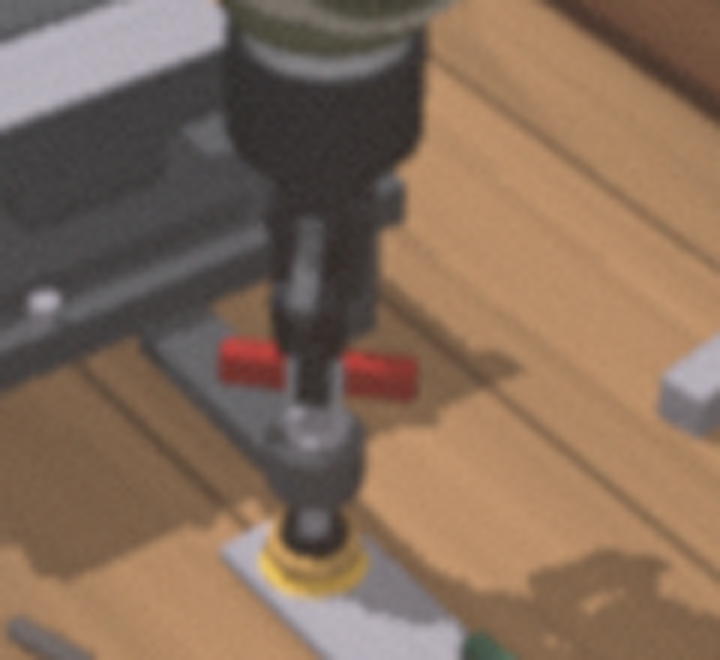

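The handle follows the gripper clockwise. I'll continue in small steps and watch Mz.

Call:
move_arm(
  series=[
    [0,0,0.05,0,0,0,0],
    [0,0,0.1,0,0,0,0],
    [0,0,0.15,0,0,0,0],
    [0,0,0.2,0,0,0,0],
  ],
)

```text
time_s: 13.77
eef_pos: [541.5, -32.7, 73.8]
ee_rot: [0.001, 0.465, 0.885, -0.001]
force: [-0.7, -1.6, -0.1]
grip_width: 0.13
```

```bash
python3 mz.py 8
```

```text
M [-0.1625  0.106  -0.0892] sd [0.025 0.023 0.041] F [-1.11 -1.64  0.19] [np.float64(-0.045), np.float64(-0.137), np.float64(-0.127), np.float64(-0.129), np.float64(-0.04), np.float64(-0.097), np.float64(-0.108), np.float64(-0.03)]
t 14.17 pos [541.5 -32.6  73.8] phi 0.605 F [-1.3 -1.6 -0. ] M [-0.169  0.108 -0.03 ] g 0.13 q6 -0.88
turn [-0.001  0.003 -0.495] shift cm [ 0.  0. -0.]
```

Call:
move_arm(
  series=[
    [0,0,0.05,0,0,0,0],
    [0,0,0.1,0,0,0,0],
    [0,0,0.15,0,0,0,0],
  ],
)

```text
time_s: 14.42
eef_pos: [541.5, -32.7, 73.8]
ee_rot: [0.001, 0.53, 0.848, -0.001]
force: [-1.8, -0.9, 0.1]
grip_width: 0.128
```

```bash
python3 mz.py 8
```

```text
M [-0.1873  0.102  -0.0492] sd [0.041 0.024 0.04 ] F [-1.   -1.59  0.5 ] [np.float64(0.018), np.float64(-0.075), np.float64(-0.106), np.float64(-0.086), np.float64(-0.069), np.float64(0.0), np.float64(-0.03), np.float64(-0.046)]
t 14.82 pos [541.5 -32.6  73.8] phi 0.456 F [-1.2 -1.3  0.6] M [-0.162  0.061 -0.046] g 0.13 q6 -0.73
turn [-0.001  0.003 -0.644] shift cm [ 0.  0. -0.]
```

Call:
move_arm(
  series=[
    [0,0,0.05,0,0,0,0],
    [0,0,0.1,0,0,0,0],
    [0,0,0.15,0,0,0,0],
  ],
)

```text
time_s: 15.07
eef_pos: [541.5, -32.7, 73.8]
ee_rot: [0.001, 0.592, 0.806, -0.001]
force: [-1.2, -1.3, -0.4]
grip_width: 0.128
```

```bash
python3 mz.py 10
python3 - <<'E'
from h import *
c=capture("side"); save(c,"s14.png",(310,240,380,300),9)
E
```

```text
M [-0.1984  0.1045 -0.0755] sd [0.019 0.03  0.035] F [-1.07 -1.5   0.01] [np.float64(-0.066), np.float64(-0.131), np.float64(-0.119), np.float64(-0.1), np.float64(-0.096), np.float64(-0.053), np.float64(-0.079), np.float64(-0.05), np.float64(-0.056), np.float64(-0.005)]
t 15.57 pos [541.5 -32.7  73.8] phi 0.306 F [-0.2 -1.8  0.6] M [-0.193  0.12  -0.005] g 0.131 q6 -0.58
turn [-0.001  0.003 -0.794] shift cm [ 0.01 -0.   -0.  ]
```

View pics/s14.png

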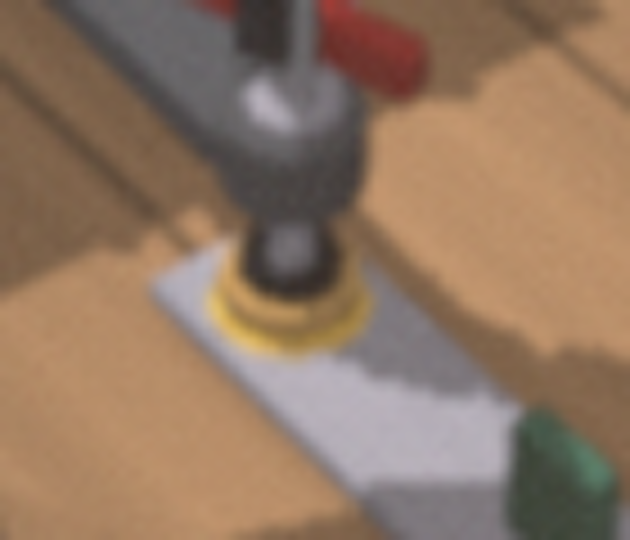

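Call:
move_arm(
  series=[
    [0,0,0.05,0,0,0,0],
    [0,0,0.1,0,0,0,0],
    [0,0,0.15,0,0,0,0],
  ],
)

```text
time_s: 15.87
eef_pos: [541.5, -32.7, 73.8]
ee_rot: [0.001, 0.65, 0.76, -0.001]
force: [-1.6, -1.7, 0.8]
grip_width: 0.129
```

```bash
python3 mz.py 10
```

```text
M [-0.2188  0.119  -0.0547] sd [0.039 0.021 0.037] F [-1.37 -1.42  0.54] [np.float64(-0.012), np.float64(-0.137), np.float64(-0.05), np.float64(-0.074), np.float64(-0.1), np.float64(-0.033), np.float64(-0.027), np.float64(-0.029), np.float64(-0.051), np.float64(-0.034)]
t 16.37 pos [541.5 -32.7  73.8] phi 0.157 F [-1.5 -1.5  0.7] M [-0.202  0.112 -0.034] g 0.126 q6 -0.43
turn [-0.001  0.003 -0.943] shift cm [ 0.01 -0.   -0.  ]
```

Call:
move_arm(
  series=[
    [0,0,0.05,0,0,0,0],
    [0,0,0.1,0,0,0,0],
    [0,0,0.15,0,0,0,0],
  ],
)

```text
time_s: 16.62
eef_pos: [541.5, -32.7, 73.8]
ee_rot: [0.001, 0.705, 0.709, -0.001]
force: [-0.2, -0.8, -0.2]
grip_width: 0.133
```

```bash
python3 mz.py 10
```

```text
M [-0.2578  0.1185 -0.0536] sd [0.021 0.027 0.028] F [-0.91 -1.69  0.27] [np.float64(-0.016), np.float64(-0.061), np.float64(-0.072), np.float64(-0.12), np.float64(-0.039), np.float64(-0.037), np.float64(-0.022), np.float64(-0.063), np.float64(-0.061), np.float64(-0.046)]
t 17.12 pos [541.5 -32.7  73.8] phi 0.007 F [-1.1 -2.8  0.5] M [-0.269  0.112 -0.046] g 0.129 q6 -0.28
turn [-0.     0.003 -1.093] shift cm [ 0.01 -0.   -0.  ]
```

```bash
cat > tq.py <<'E'
from h import *
import sys
for i in range(int(sys.argv[1])+1):
    s=ctrl.sense(); print(round(s["time_s"],2),"tau6",round(s["tau"][5],4),"tau5",round(s["tau"][4],3),"Mz",s["wrist_torque"][2].round(3),"Fz",s["force"][2].round(2),"q6",s["joints"][5].round(4),"dq6",s["dq"][5].round(3))
    if i<int(sys.argv[1]): capture("side")
E
python3 tq.py 2
```

```text
17.12 tau6 -0.0391 tau5 -0.116 Mz -0.046 Fz 0.45 q6 -0.2809 dq6 -0.0
17.17 tau6 -0.0331 tau5 -0.116 Mz -0.028 Fz -0.13 q6 -0.2808 dq6 0.001
17.22 tau6 -0.0283 tau5 -0.116 Mz -0.057 Fz 0.35 q6 -0.2808 dq6 0.0
```

Call:
move_arm(
  series=[
    [0,0,0.04,0,0,0,0],
    [0,0,0.08,0,0,0,0],
  ],
)

```text
time_s: 17.38
eef_pos: [541.5, -32.7, 73.8]
ee_rot: [0.002, 0.733, 0.68, -0.0]
force: [-0.7, -1.7, 0.1]
grip_width: 0.128
```

```bash
python3 tq.py 5
```

```text
17.38 tau6 -0.631 tau5 -0.117 Mz 0.107 Fz 0.05 q6 -0.1994 dq6 0.484
17.43 tau6 -0.1786 tau5 -0.113 Mz 0.001 Fz 0.11 q6 -0.1969 dq6 -0.092
17.48 tau6 0.362 tau5 -0.122 Mz -0.085 Fz 0.62 q6 -0.2005 dq6 -0.044
17.53 tau6 0.0764 tau5 -0.123 Mz -0.062 Fz 0.66 q6 -0.2018 dq6 -0.011
17.58 tau6 -0.0566 tau5 -0.123 Mz -0.138 Fz 0.09 q6 -0.202 dq6 -0.0
17.63 tau6 -0.0817 tau5 -0.122 Mz -0.018 Fz -0.15 q6 -0.2019 dq6 0.003
```

Call:
move_arm(
  series=[
    [0,0,0.02,0,0,0,0],
    [0,0,0.04,0,0,0,0],
    [0,0,0.06,0,0,0,0],
    [0,0,0.08,0,0,0,0],
  ],
)

```text
time_s: 17.97
eef_pos: [541.5, -32.7, 73.8]
ee_rot: [0.002, 0.759, 0.651, -0.0]
force: [-1.3, -1.5, 0.5]
grip_width: 0.126
```

```bash
python3 tq.py 4
```

```text
17.97 tau6 -0.2318 tau5 -0.122 Mz 0.124 Fz 0.45 q6 -0.12 dq6 0.239
18.02 tau6 -0.0623 tau5 -0.119 Mz 0.033 Fz 0.77 q6 -0.1189 dq6 -0.05
18.07 tau6 0.1899 tau5 -0.124 Mz -0.081 Fz -0.66 q6 -0.1208 dq6 -0.027
18.12 tau6 0.005 tau5 -0.127 Mz -0.046 Fz 0.75 q6 -0.1216 dq6 -0.008
18.17 tau6 -0.0717 tau5 -0.128 Mz -0.102 Fz 0.07 q6 -0.1218 dq6 -0.002
```

Call:
move_arm(
  series=[
    [0,0,0.02,0,0,0,0],
    [0,0,0.04,0,0,0,0],
    [0,0,0.06,0,0,0,0],
    [0,0,0.08,0,0,0,0],
  ],
)

```text
time_s: 18.5
eef_pos: [541.5, -32.7, 73.8]
ee_rot: [0.001, 0.785, 0.62, -0.0]
force: [-0.7, -1.1, 0.2]
grip_width: 0.132
```

```bash
python3 tq.py 4;  python3 - <<'E'
from h import *
c=capture("side"); save(c,"s15.png",(310,240,380,300),9)
E
```

```text
18.5 tau6 -0.2275 tau5 -0.129 Mz 0.133 Fz 0.22 q6 -0.0398 dq6 0.236
18.55 tau6 -0.0603 tau5 -0.125 Mz 0.082 Fz -0.22 q6 -0.0386 dq6 -0.048
18.6 tau6 0.1893 tau5 -0.131 Mz -0.052 Fz 0.25 q6 -0.0406 dq6 -0.027
18.65 tau6 0.0027 tau5 -0.134 Mz -0.133 Fz 1.0 q6 -0.0415 dq6 -0.008
18.7 tau6 -0.0752 tau5 -0.135 Mz -0.121 Fz 0.17 q6 -0.0417 dq6 -0.002
```

View pics/s15.png

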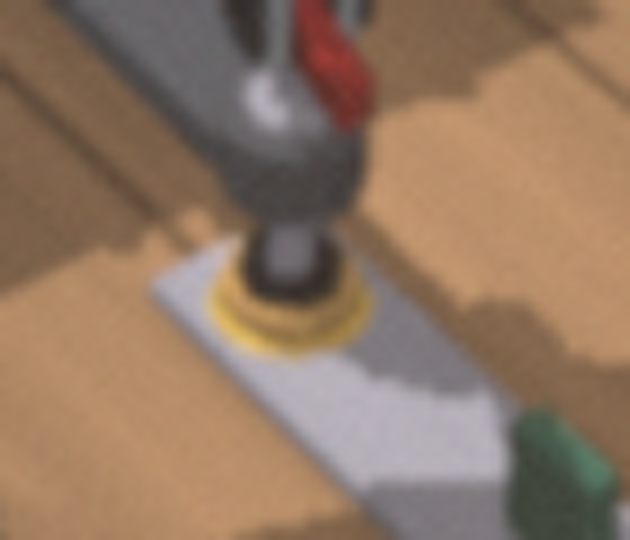

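Call:
move_arm(
  series=[
    [0,0,0.02,0,0,0,0],
    [0,0,0.04,0,0,0,0],
    [0,0,0.06,0,0,0,0],
    [0,0,0.08,0,0,0,0],
  ],
)

```text
time_s: 19.08
eef_pos: [541.5, -32.7, 73.8]
ee_rot: [0.001, 0.809, 0.588, -0.0]
force: [-0.4, -1.5, -0.0]
grip_width: 0.127
```

```bash
python3 tq.py 4
```

```text
19.08 tau6 -0.2273 tau5 -0.136 Mz 0.085 Fz -0.03 q6 0.0402 dq6 0.237
19.13 tau6 -0.0605 tau5 -0.132 Mz 0.078 Fz 0.77 q6 0.0414 dq6 -0.05
19.18 tau6 0.1891 tau5 -0.138 Mz -0.028 Fz 0.78 q6 0.0394 dq6 -0.025
19.23 tau6 0.0026 tau5 -0.141 Mz -0.1 Fz -0.56 q6 0.0386 dq6 -0.009
19.28 tau6 -0.0753 tau5 -0.142 Mz -0.145 Fz 1.28 q6 0.0384 dq6 -0.003
```

Call:
move_arm(
  series=[
    [0,0,0.02,0,0,0,0],
    [0,0,0.04,0,0,0,0],
    [0,0,0.06,0,0,0,0],
    [0,0,0.08,0,0,0,0],
  ],
)

```text
time_s: 19.62
eef_pos: [541.5, -32.7, 73.8]
ee_rot: [0.001, 0.832, 0.555, -0.0]
force: [-0.8, -1.7, 1.2]
grip_width: 0.131
```

```bash
python3 tq.py 4
```

```text
19.62 tau6 -0.2272 tau5 -0.143 Mz 0.09 Fz 1.23 q6 0.1204 dq6 0.237
19.67 tau6 -0.0609 tau5 -0.14 Mz -0.02 Fz 1.2 q6 0.1215 dq6 -0.051
19.72 tau6 0.1886 tau5 -0.146 Mz -0.049 Fz 0.58 q6 0.1195 dq6 -0.025
19.77 tau6 0.0021 tau5 -0.148 Mz -0.089 Fz 0.92 q6 0.1187 dq6 -0.008
19.82 tau6 -0.0758 tau5 -0.15 Mz -0.106 Fz 0.36 q6 0.1185 dq6 -0.003
```

Call:
move_arm(
  series=[
    [0,0,0.02,0,0,0,0],
    [0,0,0.04,0,0,0,0],
    [0,0,0.06,0,0,0,0],
    [0,0,0.08,0,0,0,0],
  ],
)

```text
time_s: 20.15
eef_pos: [541.5, -32.7, 73.8]
ee_rot: [0.001, 0.854, 0.521, -0.0]
force: [-1.3, -2.5, 1.3]
grip_width: 0.129
```

```bash
python3 tq.py 4
```

```text
20.15 tau6 -0.2273 tau5 -0.152 Mz 0.024 Fz 1.28 q6 0.2005 dq6 0.238
20.2 tau6 -0.0615 tau5 -0.148 Mz 0.06 Fz -0.34 q6 0.2016 dq6 -0.05
20.25 tau6 0.188 tau5 -0.154 Mz -0.045 Fz 0.24 q6 0.1996 dq6 -0.026
20.3 tau6 0.0017 tau5 -0.156 Mz -0.099 Fz 0.13 q6 0.1989 dq6 -0.008
20.35 tau6 -0.0762 tau5 -0.158 Mz -0.06 Fz 0.28 q6 0.1986 dq6 -0.003
```

Joint 6 torque repeats to within 0.001 N m, so it makes a clean touch detector. I'll keep the same step profile.

Call:
move_arm(
  series=[
    [0,0,0.02,0,0,0,0],
    [0,0,0.04,0,0,0,0],
    [0,0,0.06,0,0,0,0],
    [0,0,0.08,0,0,0,0],
  ],
)

```text
time_s: 20.68
eef_pos: [541.5, -32.7, 73.8]
ee_rot: [0.001, 0.874, 0.486, 0.0]
force: [-1.2, -1.5, 0.6]
grip_width: 0.132
```

```bash
python3 tq.py 4
```

```text
20.68 tau6 -0.2272 tau5 -0.16 Mz 0.066 Fz 0.6 q6 0.2806 dq6 0.238
20.73 tau6 -0.0623 tau5 -0.157 Mz 0.026 Fz -0.25 q6 0.2817 dq6 -0.052
20.78 tau6 0.1871 tau5 -0.162 Mz -0.063 Fz 0.93 q6 0.2797 dq6 -0.026
20.83 tau6 0.0009 tau5 -0.165 Mz -0.124 Fz 0.07 q6 0.279 dq6 -0.007
20.88 tau6 -0.0769 tau5 -0.166 Mz -0.133 Fz 0.56 q6 0.2787 dq6 -0.003
```

Call:
move_arm(
  series=[
    [0,0,0.02,0,0,0,0],
    [0,0,0.04,0,0,0,0],
    [0,0,0.06,0,0,0,0],
    [0,0,0.08,0,0,0,0],
  ],
)

```text
time_s: 21.22
eef_pos: [541.5, -32.7, 73.8]
ee_rot: [0.001, 0.893, 0.451, 0.0]
force: [-1.3, -1.2, 0.2]
grip_width: 0.124
```

```bash
python3 tq.py 4;  python3 - <<'E'
from h import *
c=capture("side"); save(c,"s16.png",(310,240,380,300),9)
E
```

```text
21.22 tau6 -0.2272 tau5 -0.169 Mz 0.106 Fz 0.23 q6 0.3607 dq6 0.239
21.27 tau6 -0.0629 tau5 -0.166 Mz 0.067 Fz 0.49 q6 0.3618 dq6 -0.05
21.32 tau6 0.1867 tau5 -0.171 Mz -0.08 Fz 1.44 q6 0.3598 dq6 -0.025
21.37 tau6 0.0006 tau5 -0.174 Mz -0.076 Fz 0.42 q6 0.3591 dq6 -0.008
21.42 tau6 -0.0772 tau5 -0.175 Mz -0.071 Fz 1.25 q6 0.3588 dq6 -0.003
```

View pics/s16.png

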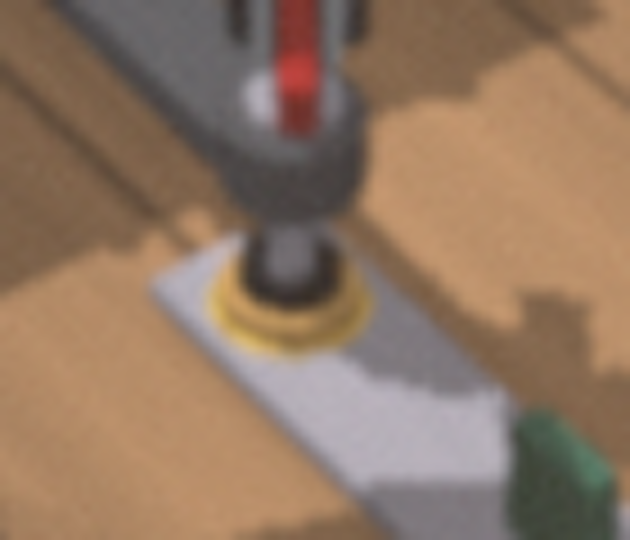

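Call:
move_arm(
  series=[
    [0,0,0.02,0,0,0,0],
    [0,0,0.04,0,0,0,0],
    [0,0,0.06,0,0,0,0],
    [0,0,0.08,0,0,0,0],
  ],
)

```text
time_s: 21.8
eef_pos: [541.5, -32.7, 73.8]
ee_rot: [0.001, 0.91, 0.415, 0.0]
force: [-1.5, -1.6, 0.5]
grip_width: 0.13
```

```bash
python3 tq.py 4
```

```text
21.8 tau6 -0.2272 tau5 -0.178 Mz 0.086 Fz 0.5 q6 0.4408 dq6 0.238
21.85 tau6 -0.0634 tau5 -0.176 Mz -0.005 Fz 0.37 q6 0.4419 dq6 -0.05
21.9 tau6 0.1868 tau5 -0.181 Mz -0.081 Fz 0.07 q6 0.4399 dq6 -0.027
21.95 tau6 0.0008 tau5 -0.184 Mz -0.071 Fz -0.35 q6 0.4392 dq6 -0.009
22.0 tau6 -0.077 tau5 -0.185 Mz -0.171 Fz -0.53 q6 0.4389 dq6 -0.005
```

Call:
move_arm(
  series=[
    [0,0,0.02,0,0,0,0],
    [0,0,0.04,0,0,0,0],
    [0,0,0.06,0,0,0,0],
    [0,0,0.08,0,0,0,0],
  ],
)

```text
time_s: 22.33
eef_pos: [541.5, -32.7, 73.8]
ee_rot: [0.001, 0.926, 0.378, 0.0]
force: [-1.1, -2.0, 0.7]
grip_width: 0.132
```

```bash
python3 tq.py 4
```

```text
22.33 tau6 -0.2272 tau5 -0.187 Mz 0.089 Fz 0.69 q6 0.5209 dq6 0.238
22.38 tau6 -0.0633 tau5 -0.186 Mz 0.034 Fz 1.01 q6 0.522 dq6 -0.049
22.43 tau6 0.1867 tau5 -0.191 Mz -0.024 Fz 0.44 q6 0.52 dq6 -0.025
22.48 tau6 0.0007 tau5 -0.194 Mz -0.108 Fz 0.01 q6 0.5193 dq6 -0.008
22.53 tau6 -0.0771 tau5 -0.195 Mz -0.103 Fz 1.06 q6 0.519 dq6 -0.002
```

Call:
move_arm(
  series=[
    [0,0,0.02,0,0,0,0],
    [0,0,0.04,0,0,0,0],
    [0,0,0.06,0,0,0,0],
    [0,0,0.08,0,0,0,0],
  ],
)

```text
time_s: 22.87
eef_pos: [541.5, -32.7, 73.8]
ee_rot: [0.001, 0.94, 0.341, 0.0]
force: [-0.8, -1.8, 1.0]
grip_width: 0.13
```

```bash
python3 tq.py 4
```

```text
22.87 tau6 -0.2106 tau5 -0.196 Mz 0.109 Fz 1.04 q6 0.601 dq6 0.237
22.92 tau6 -0.0535 tau5 -0.196 Mz 0.018 Fz 0.98 q6 0.6021 dq6 -0.05
22.97 tau6 0.1943 tau5 -0.201 Mz -0.085 Fz 0.17 q6 0.6002 dq6 -0.026
23.02 tau6 0.0091 tau5 -0.204 Mz -0.052 Fz 0.92 q6 0.5994 dq6 -0.008
23.07 tau6 -0.0619 tau5 -0.205 Mz -0.13 Fz 0.04 q6 0.5991 dq6 -0.004
```

Call:
move_arm(
  series=[
    [0,0,0.02,0,0,0,0],
    [0,0,0.04,0,0,0,0],
    [0,0,0.06,0,0,0,0],
    [0,0,0.08,0,0,0,0],
  ],
)

```text
time_s: 23.4
eef_pos: [541.5, -32.7, 73.8]
ee_rot: [0.001, 0.953, 0.303, 0.0]
force: [-1.4, -1.6, 1.7]
grip_width: 0.126
```

```bash
python3 tq.py 4;  python3 - <<'E'
from h import *
c=capture("side"); save(c,"s17.png",(310,240,380,300),9)
E
```

```text
23.4 tau6 -0.1942 tau5 -0.205 Mz 0.122 Fz 1.67 q6 0.6811 dq6 0.238
23.45 tau6 -0.0379 tau5 -0.206 Mz 0.02 Fz 0.21 q6 0.6823 dq6 -0.048
23.5 tau6 0.21 tau5 -0.211 Mz -0.024 Fz 1.9 q6 0.6803 dq6 -0.026
23.55 tau6 0.0249 tau5 -0.214 Mz -0.03 Fz 0.1 q6 0.6795 dq6 -0.008
23.6 tau6 -0.0455 tau5 -0.215 Mz -0.062 Fz 1.31 q6 0.6792 dq6 -0.003
```

View pics/s17.png

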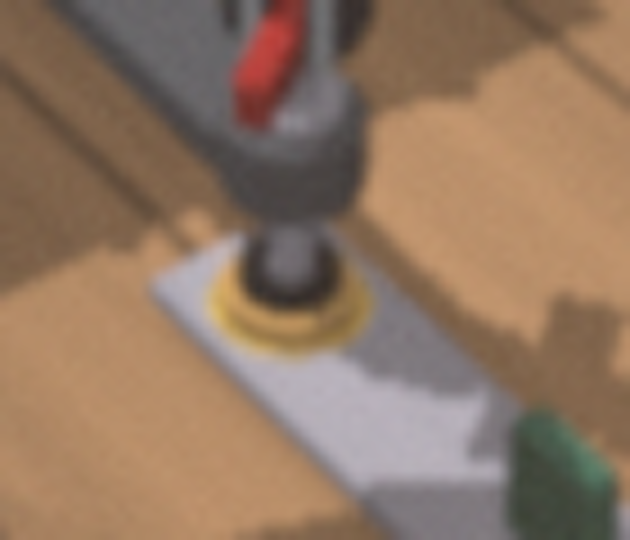

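Touch: joint 6 torque shifted by +0.0166 and then +0.033 N m, lasting, at every phase. That's about 8.7 N of foot pressure, with a slope of about 5.4 N per 0.1 rad as specified. It's a light nip, so I'll stop and release.

Call:
move_arm(
  series=[
    [0,0,0,0,0,0,0.2],
    [0,0,0,0,0,0,0.35],
    [0,0,0,0,0,0,0.5],
    [0,0,0,0,0,0,0.6],
    [0,0,0,0,0,-1,0.6],
  ],
)

```text
time_s: 24.07
eef_pos: [540.5, -32.3, 82.6]
ee_rot: [0.0, 0.953, 0.304, -0.001]
force: [-0.1, 0.4, -0.6]
grip_width: 0.597
```

Run:
```python
from h import *
go(541.5,-32,170,-.95)
c=capture("side"); save(c,"s18.png",(290,180,410,290),6)
```

```text
t 24.07 pos [540.5 -32.3  82.6] phi -0.954 F [-0.1  0.4 -0.6] M [0.02  0.007 0.016] g 0.597 q6 0.68
turn [-0.     0.002 -0.004] shift cm [ 0.08  0.03 -8.74]
```

View pics/s18.png

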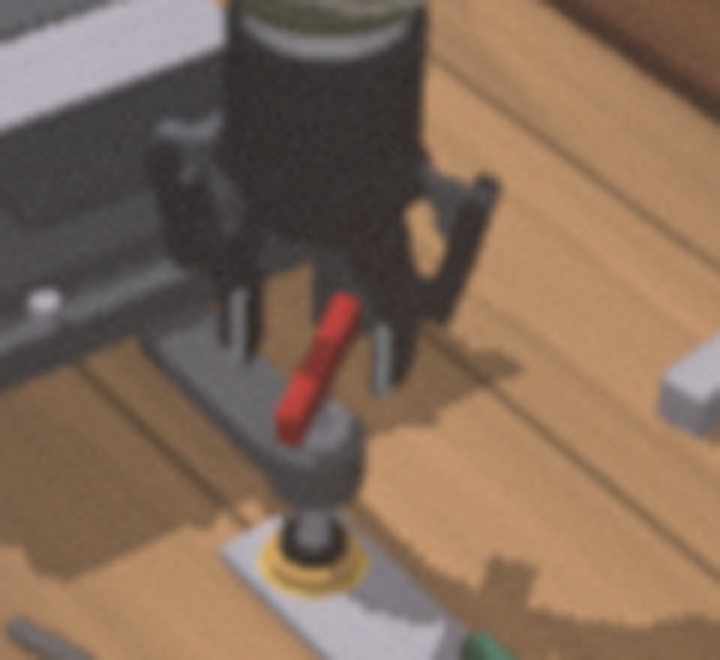

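The fingers are clear on both sides of the bar, so I'll raise and back off, then do the last check.

Call:
move_arm(
  series=[
    [0,0,0,0,0,-3,0.6],
    [0,0,0,0,0,-6,0.6],
    [0,0,0,0,0,-9,0.6],
    [0,0,0,0,0,-12,0.6],
    [0,0,0,0,0,-14,0.6],
  ],
)

```text
time_s: 24.53
eef_pos: [542.2, -32.4, 229.5]
ee_rot: [0.003, 0.953, 0.304, 0.003]
force: [0.5, 0.1, 1.0]
grip_width: 0.6
```

Run:
```python
from h import *
go(420,120,230,-.95)
```

```text
t 24.53 pos [542.2 -32.4 229.5] phi -0.954 F [0.5 0.1 1. ] M [-0.019 -0.02   0.029] g 0.6 q6 0.68
turn [ 0.007 -0.004 -0.004] shift cm [ -1.14 -19.5   -0.19]
```

Call:
move_arm(
  series=[
    [0,0,0,-0.2,-3.5,-1,0.6],
    [0,0,0,-0.5,-7.5,-2,0.6],
    [0,0,0,-0.8,-11.5,-2,0.6],
    [0,0,0,-1,-15.5,-2,0.6],
    [0,0,0,-1.1,-19.5,-2,0.6],
  ],
)

```text
time_s: 24.95
eef_pos: [418.8, 121.4, 248.9]
ee_rot: [0.003, 0.953, 0.303, 0.004]
force: [1.3, 0.4, 0.0]
grip_width: 0.6
```

Run:
```python
from h import *
t=capture("top"); f=t["frame"].astype(int); save(t,"t20.png")
c=capture("side"); save(c,"s20.png",(250,160,450,340),4)
print([int(f[250,u,2]) for u in range(329,338)])
for u in(338,360,375): print(u,[(v,int(f[v,u,2])) for v in list(range(228,237))+list(range(250,260))])
h=cv2.cvtColor(t["frame"],cv2.COLOR_RGB2HSV); H,S,V=[h[...,i].astype(int) for i in range(3)]
for ce,a,mm in blobs((H>60)&(H<95)&(S>70)&(V<140),40):
  P=ray(t,*ce,31)
  if P[1]<0: print("green",P.round(1))
```

```text
[74, 73, 75, 77, 110, 165, 197, 206, 205]
338 [(228, 20), (229, 31), (230, 38), (231, 49), (232, 64), (233, 85), (234, 90), (235, 91), (236, 89), (250, 199), (251, 199), (252, 185), (253, 155), (254, 118), (255, 81), (256, 67), (257, 66), (258, 69), (259, 72)]
360 [(228, 44), (229, 42), (230, 44), (231, 51), (232, 82), (233, 123), (234, 133), (235, 134), (236, 135), (250, 91), (251, 124), (252, 164), (253, 187), (254, 173), (255, 115), (256, 74), (257, 70), (258, 72), (259, 72)]
375 [(228, 45), (229, 45), (230, 43), (231, 50), (232, 82), (233, 118), (234, 130), (235, 131), (236, 133), (250, 202), (251, 202), (252, 203), (253, 199), (254, 176), (255, 115), (256, 74), (257, 71), (258, 72), (259, 71)]
green [ 540.6 -154.2   31. ]
green [ 496.4 -510.3   31. ]
green [ 321.5 -187.4   31. ]
```

View pics/t20.png

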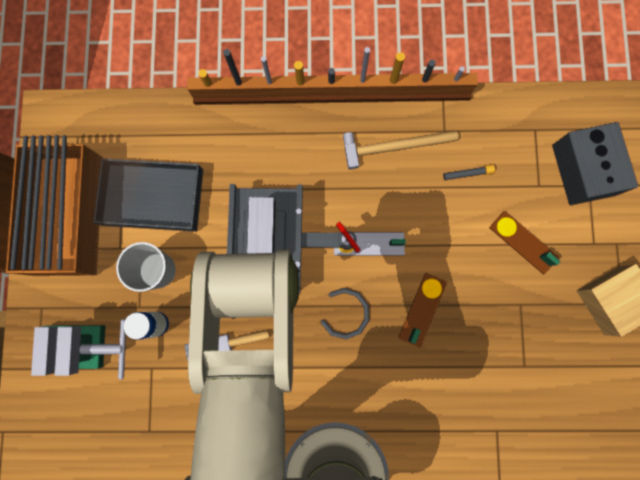

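View pics/s20.png

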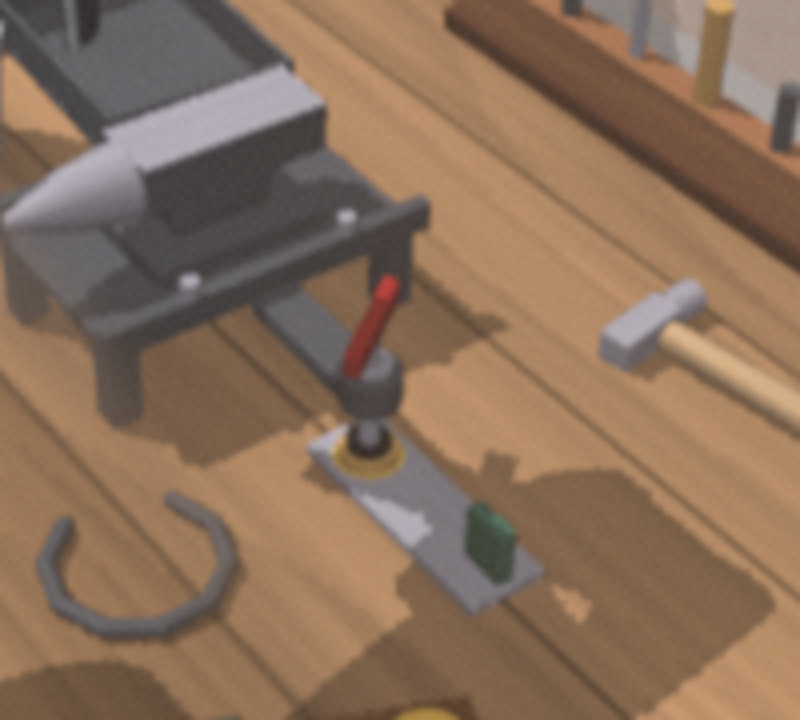

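The top view shows the plate under the foot at (345–405, 243), its end edge still at u≈333.5, and everything else where it was. Handing in.

```bash
python3 -c "
from rig import job
print(job.finish_job())"
```

```text
the job is handed in; nothing more can be done
None
```

The steel plate's yellow spot is under the foot, and the foot nips the plate lightly. I handed the job in at about 25 s of robot time.

- **Sliding the plate:** I pulled the plate in by its green tab from the end of the arm. Both cameras put the spot about 1 mm from the foot's axis, though the two cameras disagree with each other by 2–3 mm in absolute position. After release, and again at the end, the plate had not moved.
- **Turning the handle:** I turned it about 2.06 rad clockwise. The touch came at about 1.9 rad, as a lasting shift of 0.033 N m in joint 6 torque over the last two steps. That is roughly 8–9 N of foot pressure, and I stopped there. The wrist moment alone was too noisy (about 0.03–0.04 N m) to show the touch.
- **Last check:** The final pictures show the plate flat, the gripper clear of everything and the other things where they were. The arm hid the anvil horn and the small hammer-like tool beside it from the top camera, so those were not rechecked.
- **What disagreed:** The fingertips looked about 28 mm short of the reported TCP. My first pinch on the handle closed on air above the bar without touching it, so I went lower and took it properly. The tab was also held high, but securely.

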